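# Scoop hexagon nuts from a parts bin into a lidded box

## Task

Take the hand scoop out from under the white riser and, using the scoop and never touching the nuts with the fingers, scoop nuts out of the low-fronted bin and tip at least three of them into the steel box. Then lay the scoop down on the bench, clear of bin and box, and shut the box lid completely. Spill no nuts (the rest stay in the bin) and leave the other things on the bench where they are.

Things in the scene. Friction and masses are not known exactly. Their poses are not given: they have to be found in the camera images.
- scoop: aluminium hand scoop, wooden bar handle, 160 g. Origin: centre of the bowl's underside; x runs from handle to lip, z up. Bowl floor 90 long (x -45 to 45), 62 wide, 1.5 thick, open at the front; side walls 30 high, 2.5 thick, x -45 to 33; back wall 30 high at x -45. At the start its handle is hidden under the riser, only the bowl sticks out.
- scoop_lip (a point): middle of the scoop floor's straight front edge (x = 45 in the scoop's frame, underside)
- scoop_handle (a point): a point on the centre line of the scoop's handle, 40 behind the bowl (x = -85, z = 45 in the scoop's frame). The handle is a straight bar along x, 16 wide (y) x 18 tall, from x = -49 to -159.
- riser: small white sheet-steel riser shelf fixed on the bench, 150 deep (x) x 160 wide (y) x 88 high in all; roof underside at 74, open only on its -x side. Origin: centre of its footprint at bench level. The scoop's handle is inside, pointing along the riser's +x.
- bin: open-topped grey steel bin fixed on the bench. Origin on the bench; x points from its low front to its sloping back. Inside: 76 wide (y -38 to 38); flat floor 3 above the bench from x = -35 to 98; then a back rising at 64 degrees to 48 high at x = 120. Front wall 3 thick, only 11 high above the bench; side walls 48 high (26 for x < -10).
- box: dark steel box fixed on the bench, 120 x 120 x 50 high, wall and floor 3; hinged lid on its +x rim. Origin: centre of its underside; x points to the hinge.
- box_in (a point): centre of the box's inner floor, 3 above the bench
- lid (a joint): hinge of the box lid in rad: 0 = shut flat on the rim, about 1.7 = standing open. A stiff hinge: it stays where it is left and takes about 1.5 N at the lid's free edge. The lid is a plate 120 x 120 x 5 thick.
- lid_handle (a point): outer end of the black knob on the lid (on the lid's mid-line, 30 from its free edge, 35 out from the outer face)
- lid_hinge (a point): middle of the hinge line, 50.5 above the bench on the box's +x rim; its axes turn with the lid (x from the free edge towards the hinge, y along the hinge, z out of the lid's outer face, which is at z = 5)
- nut1: steel hexagon nut, 21 across flats, 12 high, 25 g; origin at its centre, z along its bore. At the start it lies flat in the bin.
- nut2: steel hexagon nut, 21 across flats, 12 high, 25 g; origin at its centre, z along its bore. At the start it lies flat in the bin.
- nut3: steel hexagon nut, 21 across flats, 12 high, 25 g; origin at its centre, z along its bore. At the start it lies flat in the bin.
- nut4: steel hexagon nut, 21 across flats, 12 high, 25 g; origin at its centre, z along its bore. At the start it lies flat in the bin.
- nut5: steel hexagon nut, 21 across flats, 12 high, 25 g; origin at its centre, z along its bore. At the start it lies flat in the bin.
- nut6: steel hexagon nut, 21 across flats, 12 high, 25 g; origin at its centre, z along its bore. At the start it lies flat in the bin.
- spray_can: spray can, 56 diameter x 190 high; a bystander, origin at its underside
- tape_roll: roll of tape lying flat, 92 diameter x 24 high; a bystander, origin at its underside
- screwdriver: screwdriver lying on the bench along its x; a bystander, origin at its underside
- tape_measure: tape measure, 62 x 40 x 58 high; a bystander, origin at its underside
- tin: small round tin with a lid, 70 diameter x 80 high; a bystander, origin at its underside
- hammer: hammer lying on the bench along its x; a bystander, origin at its underside

How it is judged:
By the outcome, as a careful person would: the job done as asked, in the order asked, and still so for the second after the job is handed in, with the robot touching nothing.
It also fails if it takes over 72 s, if anything falls off the work surface, if the arm or the gripper's body presses on something with over 40 N, if the wrist force passes 120 N, or if a joint passes its speed limit or range.

## Robot

A 6-joint arm with a two-finger parallel gripper is mounted at the origin on the work surface. World frame = base frame: x ahead of the robot, y to its left, z up, the work surface at z = 0. Lengths are in mm, angles in degrees, forces in N, time in s.
With the tool pointing down it reaches from about 350 to 850 mm from the base axis. Payload 8.1 kg.
Tool frame: the origin (TCP) lies midway between the tips of the shut fingers; the grasp point (between the pads) lies 19 mm behind it; z points along the fingers, y is the line along which they close (so a half turn about z gives the same grasp; the last joint's range is limited). The gripper opens to 85 mm and grips with 20 to 120 N. Pads are 22 mm wide; open, the fingers measure 114 mm over their backs; the gripper's body (76 mm by 85 mm) begins 54 mm behind the grasp point. The pads swing forward as they close: fully open they stand 13 mm farther back than shut.
Start: joints at [-71.242, 7.471, 85.268, -0, 87.261, -4.893], TCP at [240.725, -549.597, 231.292] pointing down, gripper open.
Joint ranges: [-169.43, 169.43], [-51.17, 129.36], [1.28, 143.12], [-76.62, 256.62], [0, 156.53], [-152.29, 152.29]. Speed limits (degrees/s): [136.94, 136.94, 159.86, 180, 180, 180].

## Interface

Orientations are given as [roll, pitch, yaw] about the fixed x, y, z axes, in that order (R = Rz(yaw) Ry(pitch) Rx(roll)).
In Python, from bench import sensors, optics, r gives the robot as it stands.
- The arm moves only by the tool apply_moves, never from a script. Its argument "targets" is a list of rows, each a list of 7 numbers: the shift along the tool's x, y, z in mm, then the turn, a rotation vector about the tool's x, y, z in rad, then the closure, from 0 (fully open) to 1 (shut). In form: [[x, y, z, wx, wy, wz, claw], ...]. A call has 1 to 20 rows; each row shifts and turns the commanded pose from where the row before left it, along the tool's axes as they then stand; what a row does not reach is not made up. A row lasts 1/8 s, in which the tool goes at most 62.5 mm and 10.7 degrees, less where a joint would pass 70% of its speed; a pose out of reach is approached as far as the arm can. A call is refused whole if a number of a shift passes 62.5 or a number of a turn 0.188, either way. A call with a gripper value outside its range is refused whole. The fingers move at their own pace and stop on an object; "force" is the grip in N (left out, the last holds). Time passes only in rows, so rows that do not move let the fingers close. It gives the time, the measured TCP pose, the force, the opening and the grip force at its end, in the units of the state.
- sensors.sense(): the state, without advancing time (a new reading comes with each control period).
- optics.snapshot(name): name is "side" or "top"; returns the picture (384x512x3 uint8, red, green, blue); there is no depth.
- optics.get_calibration(name): a dict with "camera_matrix" (3x3 intrinsics, pixels), "pose" (4x4, takes a point from camera to world coordinates). Camera axes: x right, y down, z forward; pixel columns grow to the right and rows downward; lengths in mm; the calibration is good to about 2 mm. A picture is of the moment at which its call begins. get_calibration takes no time and is no camera call.
- r.hand_in(): hands the job in; it is judged then, once.
The state is a dict: "time": time; "joint_pos": joint angles; "qd": joint speeds; "joint_efforts": joint torques, N m; "tool_pos": TCP position; "tcp_rot": TCP orientation; "ft_force": force on the tool from outside, world axes, zero at the start; "wrist_torque": the same for the moment, N m; "finger_gap": finger opening in mm; "grip_force": force on a finger pad.
Only numpy, scipy, OpenCV 4.12 (cv2) and the standard library are available. Lean on these libraries where they do the work, as an engineer would, in place of code of your own. Each camera call takes 0.05 s, during which the arm holds its last target. There are 200 camera calls.

## Working session

There is one attempt and no reset: what is moved stays moved. The work goes in short steps, Python scripts to look and compute and a tool call to move; the robot and the scene stay as the last step left them, time stands still between calls to the robot, and variables do not carry over. Pictures are saved under pics/ and viewed, at most 10 in all, crops included, and the job is handed in when it is done.

Besides the shell and the picture viewer there is one more tool, called as name(argument=value, ...), one argument or row to a line, values as JSON. apply_moves: Moves the arm, as the interface text tells. Its arguments: {"type":"object","properties":{"targets":{"type":"array"},"force":{"type":"number"}},"required":["targets"]}

```bash
mkdir -p pics; ls; python3 - <<'E'
from bench import sensors, optics, r
import cv2
for n in("top","side"):
    im=optics.snapshot(n); cv2.imwrite(f"pics/{n}0.png",im[:,:,::-1]); c=optics.get_calibration(n); print(c)
print(sensors.sense())
E
```

```text
pics
{'camera_matrix': array([[379.61198624,   0.        , 258.69136662],
       [  0.        , 379.61198624, 191.49820173],
       [  0.        ,   0.        ,   1.        ]]), 'pose': array([[ 1.85212458e-02, -9.98062960e-01,  5.93910061e-02,
         5.24772759e+02],
       [-9.99824848e-01, -1.83286527e-02,  3.78596788e-03,
        -5.70795864e+01],
       [-2.69007718e-03, -5.94507245e-02, -9.98227617e-01,
         1.13788474e+03],
       [ 0.00000000e+00,  0.00000000e+00,  0.00000000e+00,
         1.00000000e+00]])}
{'camera_matrix': array([[482.10980577,   0.        , 249.18793807],
       [  0.        , 482.10980577, 189.7180344 ],
       [  0.        ,   0.        ,   1.        ]]), 'pose': array([[-9.88212642e-01, -1.17117428e-01,  9.85864178e-02,
         4.61834235e+02],
       [-1.53013364e-01,  7.75687774e-01, -6.12287015e-01,
         9.55424590e+02],
       [-4.76279848e-03, -6.20154808e-01, -7.84464996e-01,
         1.38268827e+03],
       [ 0.00000000e+00,  0.00000000e+00,  0.00000000e+00,
         1.00000000e+00]])}
{'time': 0.1, 'joint_pos': array([-7.12428550e+01,  7.51052018e+00,  8.53247510e+01, -1.27242087e-03,
        8.72637557e+01, -4.89230978e+00]), 'qd': array([-0.11191358, -0.1096518 , -0.11518235, -0.03591455,  0.01388451,
        0.08206967]), 'joint_efforts': array([ 1.21571222e-03, -5.70949030e+01, -5.01942158e+01, -2.58501195e-04,
        7.98127265e-03, -1.01531743e-04]), 'tool_pos': array([ 240.53604084, -549.10629202,  230.33567431]), 'tcp_rot': array([-1.79901225e+02, -7.17909320e-03,  2.36495104e+01]), 'ft_force': array([0.37882684, 0.57890057, 0.35383789]), 'wrist_torque': array([ 0.01183279, -0.00256602,  0.00884244]), 'grip_force': 0.0, 'finger_gap': 85.14432045540734}
```

View pics/top0.png

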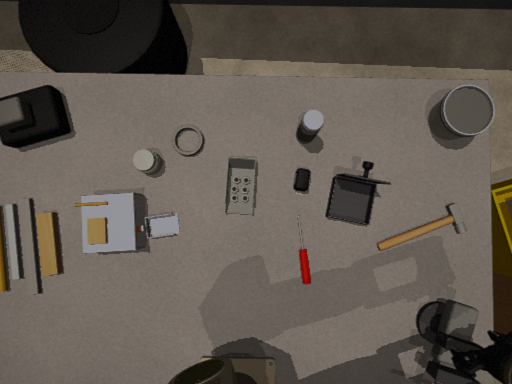

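View pics/side0.png

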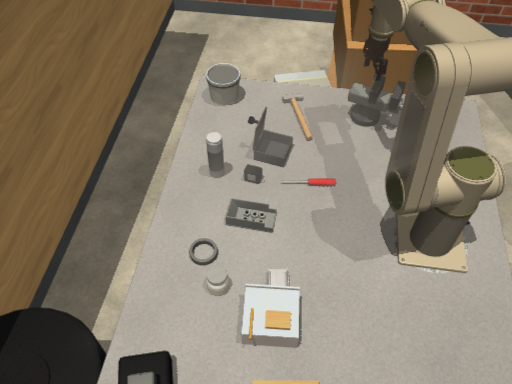

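The top view shows the riser at (108,222) with the scoop bowl at (162,225), the bin at (240,187) with six nuts, and the box at (350,198) with its lid to the right or back. I'll enlarge these in one composite for measuring.

```bash
cat > h.py <<'E'
import numpy as np, cv2
from bench import sensors, optics, r
from scipy.spatial.transform import Rotation as R
def ray(n,u,v):
    c=optics.get_calibration(n);K=c["camera_matrix"];P=c["pose"]
    d=P[:3,:3]@np.linalg.solve(K,[u,v,1.]);return P[:3,3],d
def onz(n,u,v,z):
    o,d=ray(n,u,v);return o+d*(z-o[2])/d[2]
def two(a,b):
    o1,d1=ray("top",*a);o2,d2=ray("side",*b)
    s,t=np.linalg.lstsq(np.c_[d1,-d2],o2-o1,rcond=None)[0];p,q=o1+s*d1,o2+t*d2
    return (p+q)/2,np.linalg.norm(p-q)
def proj(n,p):
    c=optics.get_calibration(n);P=c["pose"];q=c["camera_matrix"]@(P[:3,:3].T@(np.array(p)-P[:3,3]));return q[:2]/q[2]
def crop(im,x,y,w,h,s):
    c=cv2.resize(im[y:y+h,x:x+w],(w*s,h*s),interpolation=cv2.INTER_CUBIC)
    for k in range(0,w,10): cv2.putText(c,str(x+k),(k*s,8),0,.3,(0,255,255),1) if k%20==0 else 0; cv2.line(c,(k*s,10),(k*s,14),(0,255,255),1)
    for k in range(0,h,10): cv2.putText(c,str(y+k),(0,k*s+4),0,.3,(0,255,255),1)
    return c
E
python3 - <<'E'
from h import *
t=cv2.imread("pics/top0.png");s=cv2.imread("pics/side0.png")
# scoop 80..190; bin ; box
a=np.hstack([crop(t,130,205,55,40,5),crop(t,222,150,40,70,5)[:200] if 0 else crop(t,222,150,45,40,5), crop(t,320,155,60,40,5)][:3])
c1=[crop(t,132,207,60,40,4),crop(t,215,152,60,70,4),crop(t,322,155,75,75,4)]
c2=[crop(s,255,260,60,40,4),crop(s,220,190,60,70,4),crop(s,240,100,75,75,4)]
def row(c):
    H=300;return np.hstack([cv2.copyMakeBorder(x,0,H-x.shape[0],0,10,cv2.BORDER_CONSTANT) for x in c])
o=np.vstack([row(c1),row(c2)]);print(o.shape);o=o[:600,:800]
cv2.imwrite("pics/c1.png",o)
E
```

```text
(600, 810, 3)
```

View pics/c1.png

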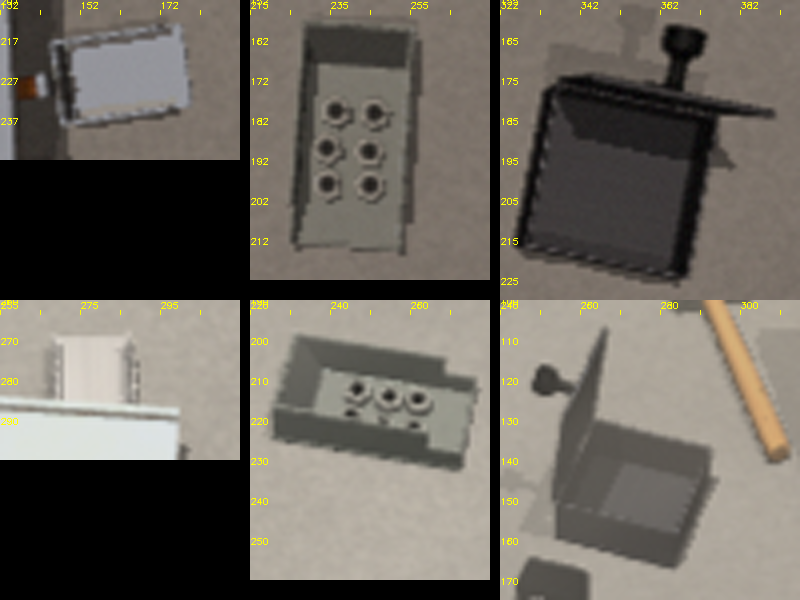

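Top view: box rim corners about (336.5,174.5), (326.5,218) and (367.5,225.5), with the lid upright at the +x side. Bin corners are (228.5,157.5), (257.5,158.5), (225.5,214) and (254,215). The nuts form a 2x3 grid, and the bowl spans (145..179, 213..238). Next I convert these to positions.

```bash
python3 - <<'E'
from h import *
np.set_printoptions(precision=1,suppress=True)
print("box",[onz("top",*p,50)[:2] for p in((336.5,174.5),(326.5,218),(367.5,225.5),(375.5,184))])
print("binback",[onz("top",*p,48)[:2] for p in((228.5,157.5),(257.5,158.5))],"front",[onz("top",*p,11)[:2] for p in((225.5,213.7),(254,215.2))])
N=[(236.5,179.5),(246.5,180.2),(234.2,189),(245,189.7),(234.5,198),(245,198.2)]
print("nuts",[onz("top",*p,13)[:2] for p in N])
sc={"bl30":(145,217),"br30":(148.5,238.2),"fl30":(176.5,213.7)}
for k,p in sc.items(): print(k,onz("top",*p,30))
# two-view: lid knob, box corners, bin corners, nuts
cs=lambda X,Y:(240+(X-500)/4,100+(Y-300)/4)
print("knob",two((368,164),cs(543,380)))
print("boxBR rim",two((367.5,225.5),cs(712,450)),"BL",two((326.5,218),cs(683,540)))
cb=lambda X,Y:(220+(X-250)/4,190+(Y-300)/4)
print("bin +y back",two((228.5,157.5),cb(273,412)),"-y back",two((257.5,158.5),cb(298,336)))
print("nut",two(N[1],cb(358,390)),two(N[3],cb(390,397)),two(N[5],cb(418,400)))
s2=lambda X,Y:(255+X/4,260+(Y-300)/4)
print("lipR,L",two((179,233),s2(134,340)),two((177,214),s2(54,342)))
# silhouettes
t=cv2.imread("pics/top0.png");hsv=cv2.cvtColor(t,cv2.COLOR_BGR2HSV)
g=t[200:250,130:195].astype(int).mean(2)
for y in range(8,44,3):print(200+y,g[y,4:56:2].astype(int))
E
```

```text
box [array([ 642.6, -275.9]), array([ 517.2, -248.1]), array([ 498. , -365.2]), array([ 617.2, -388. ])]
binback [array([686.5,  36.2]), array([685.1, -47.7])] front [array([524.1,  44.3]), array([521.2, -40.2])]
nuts [array([626.2,  13.8]), array([624.7, -15.9]), array([597.8,  20.1]), array([596.3, -12.1]), array([571.1,  18.6]), array([571. , -12.6])]
bl30 [510.2 277.   30. ]
br30 [448.9 264.6  30. ]
fl30 [521.5 185.5  30. ]
knob (array([ 662.4, -340.6,  140.5]), np.float64(0.47535032788260645))
boxBR rim (array([ 499.9, -365.6,   47.9]), np.float64(3.8030146953020996)) BL (array([ 517.2, -249.2,   43.8]), np.float64(0.021805656525219177))
bin +y back (array([689.8,  37.3,  35.6]), np.float64(2.8813869314289997)) -y back (array([686. , -47.6,  33.5]), np.float64(2.4505380972921165))
nut (array([625.9, -15.7,   8.1]), np.float64(1.4625652609095179)) (array([597.1, -11.9,   9. ]), np.float64(1.1387763252666165)) (array([572.2, -12.4,   9. ]), np.float64(1.8849263229649202))
lipR,L (array([461.7, 183. ,  -1.8]), np.float64(4.431932221962448)) (array([521.9, 191.9,  -6.1]), np.float64
[... 652 characters left out ...]

 151 150 151 151 117 113 112 112]
226 [109  40  35  59 148  40  71  29  91 149 149 150 150 150 151 150 151 151
 152 150 150 151 148 115 112 115]
229 [111  40  38  68 146  53  69  32  63 141 151 150 149 149 150 152 150 151
 150 151 150 150 150 115 111 112]
232 [128  39  51  50  54  50  98  41  76 150 150 151 150 150 150 149 145 145
 144 141 142 150 150 116 115 112]
235 [128  42  48  50  52  54  81  53  78 127 141 142 148 123 129 124 129 110
  86  75  69  73 114 117 116 113]
238 [150  40  49  51  48  52  54 103 114  79  73  73  73 112 112 112 115 113
 113 112 111 115 113 115 116 116]
241 [147  42  50  50  50  50  53  71 113 112 111 114 115 115 116 112 114 115
 112 114 112 115 112 116 112 112]
```

```bash
cat >> h.py <<'E'
np.set_printoptions(precision=2,suppress=True)
def plan(pos,rpy,cur=None):
    """straight-line, slerped rows -> prints rows in tool axes from measured (or given) pose"""
    s=sensors.sense();p0=np.array(s["tool_pos"]);R0=R.from_euler("xyz",s["tcp_rot"],degrees=True)
    if cur is not None:p0=np.array(cur[0]);R0=R.from_euler("xyz",cur[1],degrees=True)
    R1=R.from_euler("xyz",rpy,degrees=True);w=(R0.inv()*R1).as_rotvec();d=R0.inv().apply(np.array(pos)-p0)
    print("shift",d,"turn",w,"rows>=",np.ceil(max(abs(d).max()/60,np.linalg.norm(w)/.18)))
def log():
    s=sensors.sense();open("fk.txt","a").write(" ".join(map(str,[*s["joint_pos"],*s["tool_pos"],*s["tcp_rot"]]))+"\n")
    print(s["time"],s["joint_pos"],s["tool_pos"],s["tcp_rot"],s["ft_force"],s["finger_gap"],s["grip_force"])
E
python3 - <<'E'
from h import *
log()
lip=onz("top",178,225,1.5);b=onz("top",146.8,227.8,30)
s=(lip-b)[:2];print(lip,b,s,np.hypot(*s),np.degrees(np.arctan2(s[1],s[0])))
w=[onz("top",*p,30)[:2] for p in((145,217),(172,213.6))];print(w,np.degrees(np.arctan2(*(w[1]-w[0])[::-1])))
print("riser roof",[onz("top",*p,88)[:2] for p in((135,194),(139,250))])
plan([485,222,130],[180,0,97.5])
E
```

```text
0.1 [-71.24   7.51  85.32  -0.    87.26  -4.89] [ 240.54 -549.11  230.34] [-179.9    -0.01   23.65] [0.38 0.58 0.35] 85.14432045540734 0.0
[487.8  186.19   1.5 ] [478.93 270.64  30.  ] [  8.88 -84.46] 84.92047667445692 -83.99991821476442
[array([510.16, 277.02]), array([521.51, 198.62])] -81.76596252326296
riser roof [array([574.  , 289.58]), array([420.2 , 272.74])]
shift [ 533.24 -608.11  101.45] turn [-0.   -0.   -1.29] rows>= 11.0
```

apply_moves(
  targets=[
    [0, 0, 0, 0, 0, -0.159, 0],
    [0, 0, 0, 0, 0, -0.159, 0],
    [0, 0, 0, 0, 0, -0.159, 0],
    [0, 0, 0, 0, 0, -0.159, 0],
    [0, 0, 0, 0, 0, -0.159, 0],
    [0, 0, 0, 0, 0, -0.159, 0],
    [0, 0, 0, 0, 0, -0.159, 0],
    [0, 0, 0, 0, 0, -0.159, 0],
  ],
)

```text
time: 1.1
tool_pos: [240.6, -549.3, 230.6]
tcp_rot: [-180.0, -0.1, 96.8]
ft_force: [-0.2, 0.4, -0.5]
finger_gap: 85.2
grip_force: 0.0
```

apply_moves(
  targets=[
    [46.1, 20.6, 0, 0, 0, 0, 0],
    [46.1, 20.6, 0, 0, 0, 0, 0],
    [46.1, 20.6, 0, 0, 0, 0, 0],
    [46.1, 20.6, 0, 0, 0, 0, 0],
    [46.1, 20.6, 0, 0, 0, 0, 0],
    [46.1, 20.6, 0, 0, 0, 0, 0],
    [46.1, 20.6, 0, 0, 0, 0, 0],
    [46.1, 20.6, 0, 0, 0, 0, 0],
    [46.1, 20.6, 0, 0, 0, 0, 0],
    [46.1, 20.6, 0, 0, 0, 0, 0],
    [46.1, 20.6, 0, 0, 0, 0, 0],
    [46.1, 20.6, 0, 0, 0, 0, 0],
    [46.1, 20.6, 0, 0, 0, 0, 0],
    [46.1, 20.6, 0, 0, 0, 0, 0],
    [46.1, 20.6, 0, 0, 0, 0, 0],
    [46.1, 20.6, 0, 0, 0, 0, 0],
  ],
)

```text
time: 3.1
tool_pos: [484.3, 222.4, 230.9]
tcp_rot: [-180.0, 0.0, 96.5]
ft_force: [-0.5, -0.1, 0.4]
finger_gap: 85.5
grip_force: 0.0
```

```bash
python3 - <<'E'
from h import *
log(); plan([484,220,9],[180,0,96.5])
E
```

```text
3.1 [19.16 -2.9  95.96 -0.01 86.97 12.61] [484.34 222.39 230.9 ] [-179.98    0.01   96.55] [-0.52 -0.07  0.45] 85.5419686315566 0.0
shift [ -2.28  -0.52 221.9 ] turn [-0.  0.  0.] rows>= 4.0
```

apply_moves(
  targets=[
    [-2, 0, 45, 0, 0, 0, 0],
    [0, 0, 45, 0, 0, 0, 0],
    [0, 0, 45, 0, 0, 0, 0],
    [0, 0, 45, 0, 0, 0, 0],
    [0, 0, 28, 0, 0, 0, 0],
    [0, 0, 13, 0, 0, 0, 0],
    [0, 0, 7, 0, 0, 0, 0],
  ],
)

```text
time: 3.98
tool_pos: [484.5, 218.7, 3.0]
tcp_rot: [-180.0, 0.0, 96.5]
ft_force: [0.4, 0.1, -0.0]
finger_gap: 85.3
grip_force: 0.0
```

apply_moves(
  targets=[
    [0, 0, 0, 0, 0, 0, 0.5],
    [0, 0, 0, 0, 0, 0, 0.5],
    [0, 0, 0, 0, 0, 0, 0.5],
    [0, 0, 0, 0, 0, 0, 0.5],
    [0, 0, 0, 0, 0, 0, 0.5],
    [0, 0, 0, 0, 0, 0, 0.5],
  ],
  force=50,
)

```text
time: 4.72
tool_pos: [485.8, 219.1, 4.8]
tcp_rot: [179.9, -0.0, 96.5]
ft_force: [-0.4, 0.4, 7.4]
finger_gap: 60.8
grip_force: 55.9
```

apply_moves(
  targets=[
    [0, 0, -3, 0, 0, 0, 0.5],
    [0, 0, -3, 0, 0, 0, 0.5],
    [-20, -4, 0, 0, 0, 0, 0.5],
    [-20, -4, 0, 0, 0, 0, 0.5],
    [-20, -4, 0, 0, 0, 0, 0.5],
    [-21, -4, 0, 0, 0, 0, 0.5],
    [-21, -4, 0, 0, 0, 0, 0.5],
    [-21, -4, 0, 0, 0, 0, 0.5],
    [0, 0, 0, 0, 0, 0, 0.5],
  ],
  force=60,
)

```text
time: 5.85
tool_pos: [474.0, 91.6, 9.0]
tcp_rot: [-180.0, 0.0, 96.4]
ft_force: [0.2, 0.6, -1.5]
finger_gap: 60.9
grip_force: 65.2
```

```bash
python3 - <<'E'
from h import *
log()
t=optics.snapshot("top")[:,:,::-1].copy();s=optics.snapshot("side")[:,:,::-1].copy()
a=crop(t,120,180,130,100,3);b=crop(s,200,180,130,100,3)
cv2.imwrite("pics/pull.png",np.hstack([a,b]))
E
```

```text
5.85 [  4.87   3.07 114.77  -0.02  62.21  -1.49] [474.02  91.62   9.  ] [-179.96    0.02   96.37] [ 0.2   0.59 -1.51] 60.90691791012013 65.15061020851135
```

View pics/pull.png

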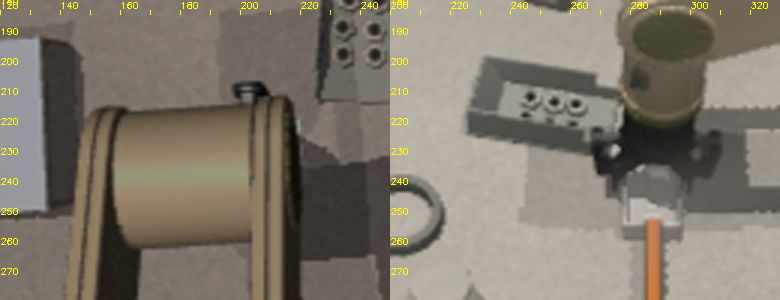

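The scoop is held and its orange handle is now outside the riser (side view, column 288, rows 252–280). Next I lift it, turn it to point outward and set it down to regrip the handle.

apply_moves(
  targets=[
    [0, 0, -25, 0, 0, 0, 0.5],
    [0, 0, -35, 0, 0, 0, 0.5],
    [0, 0, -35, 0, 0, 0, 0.5],
    [0, 0, -25, 0, 0, 0, 0.5],
    [0, 0, 0, 0, 0, -0.16, 0.5],
    [0, 0, 0, 0, 0, -0.16, 0.5],
    [0, 0, 0, 0, 0, -0.16, 0.5],
    [0, 0, 0, 0, 0, -0.16, 0.5],
    [0, 0, 0, 0, 0, -0.16, 0.5],
    [0, 0, 0, 0, 0, -0.16, 0.5],
    [0, 0, 0, 0, 0, -0.16, 0.5],
    [0, 0, 0, 0, 0, -0.16, 0.5],
    [0, 0, 0, 0, 0, -0.16, 0.5],
    [0, 0, 0, 0, 0, -0.16, 0.5],
    [0, 0, 0, 0, 0, -0.16, 0.5],
  ],
)

```text
time: 7.82
tool_pos: [474.5, 94.4, 129.2]
tcp_rot: [180.0, 0.0, -162.3]
ft_force: [-0.5, 0.8, -1.7]
finger_gap: 60.5
grip_force: 65.7
```

apply_moves(
  targets=[
    [-24.3, 12.4, 0, 0, 0, 0, 0.5],
    [-24.3, 12.4, 0, 0, 0, 0, 0.5],
    [-24.3, 12.4, 0, 0, 0, 0, 0.5],
    [-24.3, 12.4, 0, 0, 0, 0, 0.5],
    [0, 0, 35, 0, 0, 0, 0.5],
    [0, 0, 35, 0, 0, 0, 0.5],
    [0, 0, 25, 0, 0, 0, 0.5],
    [0, 0, 15, 0, 0, 0, 0.5],
    [0, 0, 6, 0, 0, 0, 0.5],
  ],
)

```text
time: 8.95
tool_pos: [552.1, 170.4, 12.5]
tcp_rot: [180.0, -0.1, -162.6]
ft_force: [1.4, -0.6, -1.3]
finger_gap: 60.3
grip_force: 65.7
```

```bash
python3 - <<'E'
from h import *
log()
E
```

```text
8.95 [ 12.06  16.32  99.33   0.01  64.42 -95.33] [552.12 170.38  12.51] [ 179.99   -0.06 -162.61] [ 1.36 -0.63 -1.34] 60.252686637446274 65.70233345031738
```

apply_moves(
  targets=[
    [0, 0, 3, 0, 0, 0, 0.5],
    [0, 0, 2, 0, 0, 0, 0.5],
    [0, 0, 0, 0, 0, 0, 0.5],
  ],
)

```text
time: 9.32
tool_pos: [553.1, 170.2, 9.0]
tcp_rot: [-180.0, 0.1, -162.6]
ft_force: [0.4, 0.6, -2.1]
finger_gap: 61.1
grip_force: 65.7
```

apply_moves(
  targets=[
    [0, 0, 3, 0, 0, 0, 0.5],
    [0, 0, 1, 0, 0, 0, 0.5],
    [0, 0, 0, 0, 0, 0, 0.5],
    [0, 0, 0, 0, 0, 0, 0],
    [0, 0, 0, 0, 0, 0, 0],
    [0, 0, 0, 0, 0, 0, 0],
    [0, 0, 0, 0, 0, 0, 0],
    [0, 0, -10, 0, 0, 0, 0],
    [0, 0, -30, 0, 0, 0, 0],
    [0, 0, -40, 0, 0, 0, 0],
    [0, 0, -40, 0, 0, 0, 0],
    [0, 0, -30, 0, 0, 0, 0],
  ],
)

```text
time: 10.82
tool_pos: [553.4, 170.3, 157.4]
tcp_rot: [-180.0, 0.2, -162.6]
ft_force: [1.1, 0.7, -0.7]
finger_gap: 85.1
grip_force: 0.0
```

```bash
python3 - <<'E'
from h import *
log()
# planar FK fit with J4=0
from scipy.optimize import least_squares
D=np.loadtxt("fk.txt")
def res(x):
    a,h,L2,L3,e,T,o=x;q=np.radians(D);t2=q[:,1];t3=t2+q[:,2];t5=t3+q[:,4]
    r=a+L2*np.sin(t2)+L3*np.sin(t3)+e*np.cos(t3)+T*np.sin(t5);z=h+L2*np.cos(t2)+L3*np.cos(t3)-e*np.sin(t3)+T*np.cos(t5)
    c,s=np.cos(q[:,0]),np.sin(q[:,0]);return np.r_[r*c-o*s-D[:,6],r*s+o*c-D[:,7],z-D[:,8]]
f=least_squares(res,[50,350,400,400,0,250,50]);print(f.x,f.fun)
t=optics.snapshot("top")[:,:,::-1].copy();s=optics.snapshot("side")[:,:,::-1].copy()
a=crop(t,125,180,130,130,3);b=crop(s,230,210,130,130,3)
cv2.imwrite("pics/set.png",np.hstack([a,b]))
E
```

```text
10.825 [ 12.04   6.71  93.91   0.    79.23 -95.34] [553.35 170.33 157.4 ] [-179.99    0.16 -162.63] [ 1.07  0.69 -0.66] 85.12410622165199 0.0
[  0.   318.1  369.1  553.4   61.6  364.8   51.17] [-0.02 -0.01 -0.01  0.01  0.01 -0.01  0.03  0.09 -0.06 -0.03  0.   -0.
 -0.    0.    0.  ]
```

View pics/set.png

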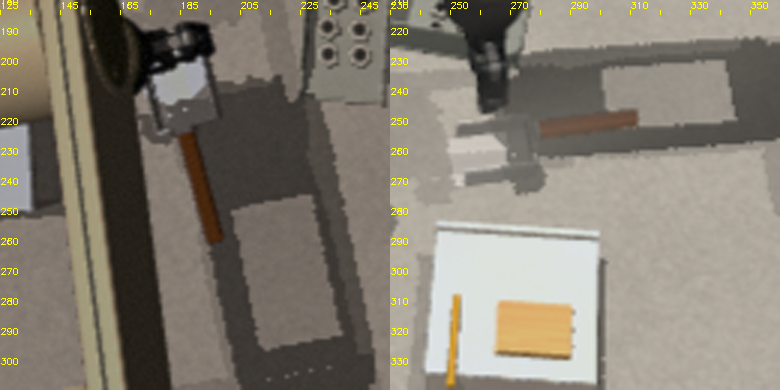

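The handle shows at (185,224)–(196,261) in the top view and (280,253)–(312,249) in the side view, lying as planned.

```bash
python3 - <<'E'
from h import *
a=two((185.3,224.3),(280,252.7));b=two((196.5,260.5),(312.3,249.3));print(a,b)
A=onz("top",185.3,224.3,54);B=onz("top",196.5,260.5,54);d=A-B;print(A,B,np.hypot(*d[:2]),np.degrees(np.arctan2(d[1],d[0])))
# predicted from placing: tcp at scoop x=8
yaw=np.radians(17);o=np.array([553.2,170.3])-8*np.array([np.cos(yaw),np.sin(yaw)])
for x in(-49,-100,-159):print(x,o+x*np.array([np.cos(yaw),np.sin(yaw)]))
E
```

```text
(array([492.3 , 154.74,  51.5 ]), np.float64(0.9788534617344128)) (array([390.26, 121.3 ,  43.11]), np.float64(2.463193473822299))
[491.88 154.22  54.  ] [390.38 119.44  54.  ] 107.30026660169665 18.91519930527377
-49 [498.69 153.63]
-100 [449.92 138.72]
-159 [393.5  121.47]
```

apply_moves(
  targets=[
    [0, 0, 0, 0, -0.175, -0.01, 0],
    [0, 0, 0, 0, -0.174, 0, 0],
    [0, 0, 0, 0, 0, 0, 0],
  ],
)

```text
time: 11.3
tool_pos: [546.8, 169.0, 149.0]
tcp_rot: [180.0, 19.6, -162.1]
ft_force: [-0.7, -0.4, -0.2]
finger_gap: 85.5
grip_force: 0.0
```

```bash
python3 - <<'E'
from h import *
log()
s=sensors.sense();Rm=R.from_euler("xyz",s["tcp_rot"],degrees=True);z=Rm.as_matrix()[:,2];print("z",z)
T=np.array([452.2,140,25]);
print("pre",Rm.inv().apply(T-80*z-s["tool_pos"]))
# refit with T
from scipy.optimize import least_squares
D=np.loadtxt("fk.txt");
def res(x):
    h,L2,L3,e,T,o=x;q=np.radians(D);t2=q[:,1];t3=t2+q[:,2];t5=t3+q[:,4]
    r=L2*np.sin(t2)+L3*np.sin(t3)+e*np.cos(t3)+T*np.sin(t5);zz=h+L2*np.cos(t2)+L3*np.cos(t3)-e*np.sin(t3)+T*np.cos(t5)
    c,s=np.cos(q[:,0]),np.sin(q[:,0]);return np.r_[r*c-o*s-D[:,6],r*s+o*c-D[:,7],zz-D[:,8]]
f=least_squares(res,[350,400,400,0,250,50]);print(f.x,abs(f.fun).max())
E
```

```text
11.3 [ 10.43 -12.12 115.31   2.99  57.44 -98.68] [546.79 168.98 148.97] [ 179.99   19.56 -162.07] [-0.67 -0.4  -0.18] 85.54925458306714 0.0
z [ 0.32  0.1  -0.94]
pre [134.71   1.53   3.7 ]
[318.65 369.34 553.37  61.64 365.5   53.84] 13.140272068947041
```

apply_moves(
  targets=[
    [33, 0, 0, 0, 0, 0, 0],
    [34, 0, 0, 0, 0, 0, 0],
    [34, 0, 0, 0, 0, 0, 0],
    [33, 1, 3, 0, 0, 0, 0],
    [0, 0, 0, 0, 0, 0, 0],
  ],
)

```text
time: 11.92
tool_pos: [432.8, 132.3, 105.8]
tcp_rot: [-180.0, 19.8, -162.1]
ft_force: [-0.5, -0.2, 0.5]
finger_gap: 85.3
grip_force: 0.0
```

```bash
cat >> h.py <<'E'
from scipy.optimize import least_squares
def FK(x,q):
    h,L2,L3,e,T,o1,o2,sg=x;q=np.radians(q);t2=q[1];t3=t2+q[2]
    B=R.from_euler("z",q[0]);F=B*R.from_euler("y",t3);W=F*R.from_euler("z",sg*q[3])*R.from_euler("y",q[4])
    p=B.apply([L2*np.sin(t2),o1,h+L2*np.cos(t2)])+F.apply([e,0,L3])+W.apply([0,o2,T])
    return p,W*R.from_euler("z",sg*q[5])
def fit():
    D=np.loadtxt("fk.txt")
    best=None
    for sg in(1,-1):
        g=lambda x:np.concatenate([FK([*x,sg],d[:6])[0]-d[6:9] for d in D])
        f=least_squares(g,[350,400,400,0,250,50,0])
        if best is None or f.cost<best[0]:best=(f.cost,[*f.x,sg],abs(f.fun).max())
    return best
E
python3 - <<'E'
from h import *
log()
b=fit();print(b)
D=np.loadtxt("fk.txt");
for d in D[[0,-2,-1]]:
    M=R.from_euler("xyz",d[9:],degrees=True);print((FK(b[1],d[:6])[1].inv()*M).as_rotvec(degrees=True))
s=sensors.sense();Rm=R.from_euler("xyz",s["tcp_rot"],degrees=True)
print("final",Rm.inv().apply(np.array([452.2,140,25])-s["tool_pos"]))
E
```

```text
11.925 [   7.73  -33.38  135.61    4.01   58.28 -101.73] [432.78 132.32 105.77] [-179.96   19.84 -162.05] [-0.46 -0.19  0.47] 85.3352184065976 0.0
(np.float64(1.0929983386199207e-25), [np.float64(318.0999999999988), np.float64(369.1000000000001), np.float64(553.3999999999999), np.float64(61.59999999999911), np.float64(364.79999999999967), np.float64(51.20000000000269), np.float64(-2.5651774466464324e-12), 1], np.float64(2.2737367544323206e-13))
[-0. -0. 90.]
[-0. -0. 90.]
[-0. -0. 90.]
final [ 7.81  1.38 83.05]
```

```bash
cat >> h.py <<'E'
X=[318.1,369.1,553.4,61.6,364.8,51.2,0,1]
LO=np.array([-169.43,-51.17,1.28,-76.62,0,-152.29]);HI=np.array([169.43,129.36,143.12,256.62,156.53,152.29])
def IK(p,Rt,q0):
    def g(q):
        a,M=FK(X,q);return np.r_[(a-p),100*((M*R.from_euler("z",90,degrees=True)).inv()*Rt).as_rotvec()]
    f=least_squares(g,np.clip(q0,LO+.01,HI-.01),bounds=(LO,HI),x_scale=30);return f.x,np.linalg.norm(f.fun)
def tool(lip,yaw,tau,lam,gx=-100,tz=17):
    S=R.from_euler("zy",[yaw,tau],degrees=True);t=R.from_euler("xyz",[180,0,180],degrees=True)*R.from_euler("y",-lam,degrees=True)
    zt=t.as_matrix()[:,2];c=np.array([gx,0,45])+tz*zt
    return np.array(lip)+S.apply(c-[45,0,0]),S*t
E
python3 - <<'E'
from h import *
bo=np.array([561.5,0.]);by=-2.7;bx=R.from_euler("z",by,degrees=True).as_matrix()[:2,0]
P=lambda x,z:[*(bo+x*bx),z]
bc=np.array([566.3,-319]);cx=R.from_euler("z",-12,degrees=True).as_matrix()[:2,0]
C=lambda x,z:[*(bc+x*cx),z]
seq=[("above",P(-15,60),by,30),("enter",P(-15,5),by,28),("10",P(10,4),by,12),("40",P(40,4),by,6),("70",P(70,4),by,3),("95",P(95,4),by,0),("tiltup",P(95,30),by,-20),("lift",P(80,120),by,-20),("boxover",C(0,120),-12,-20),("tip0",C(0,60),-12,20),("tip",C(-10,50),-12,50),("tip2",C(-10,50),-12,60)]
for lam in(0,10,20):
    q=sensors.sense()["joint_pos"].copy();q[0]=0
    for n,l,y,t in seq:
        q,e=IK(*tool(l,y,t,lam),q);print(lam,n,q.round(0),round(e,1))
E
```

```text
0 above [ -4.  15.  90.  -2. 105. -91.] 0.0
0 enter [ -4.  16.  94.  -2.  97. -91.] 0.0
0 10 [ -5.   3. 109.  -1.  80. -92.] 0.0
0 40 [ -5.   2. 111.  -1.  72. -92.] 0.0
0 70 [ -5.   4. 110.  -0.  69. -93.] 0.0
0 95 [ -5.   5. 110.   0.  65. -93.] 0.0
0 tiltup [ -7. -10. 130.   4.  40. -97.] 0.0
0 lift [ -7. -23. 130.   3.  54. -96.] 0.0
0 boxover [ -51.  -15.  123.   18.   60. -137.] 0.0
0 tip0 [ -32.   18.   86.  -10.   93. -109.] 0.0
0 tip [ -24.   49.   50.  -23.  126. -108.] 0.0
0 tip2 [ -23.   63.   33.  -30.  138. -113.] 0.0
10 above [ -4.   6.  98.  -2.  97. -91.] 0.0
10 enter [ -4.   7. 103.  -2.  89. -91.] 0.0
10 10 [ -5.  -7. 118.  -1.  71. -92.] 0.0
10 40 [ -6.  -8. 121.  -0.  63. -93.] 0.0
10 70 [ -6.  -5. 120.   0.  59. -93.] 0.0
10 95 [ -6.  -4. 119.   1.  54. -93.] 0.0
10 tiltup [  -8.  -17.  139.    7.   28. -101.] 0.0
10 lift [ -8. -33. 139.   5.  44. -98.] 0.0
10 boxover [ -56.  -21.  131.   29.   54. -148.] 0.0
10 tip0 [ -34.    8.   95.   -7.   84. -111.] 0.0
10 tip [ -25.   40.   59.  -20.  116. -107.] 0.0
10 tip2 [ -23.   53.   44.  -25.  128. -109.] 0.0
20 above [ -4.  -4. 106.  -2.  88. -92.] 0.0
20 enter [ -4.  -3. 111.  -2.  80. -92.] 0.0
20 10 [ -6. -18. 128.  -0.  62. -93.] 0.0
20 40 [ -6. -18. 130.   1.  54. -94.] 0.0
20 70 [ -6. -15. 129.   1.  48. -94.] 0.0
20 95 [ -6. -12. 129.   2.  43. -95.] 0.0
20 tiltup [  -8.  -19.  143.    9.   21. -102.] 8.6
20 lift [ -8. -37. 143.   5.  40. -98.] 9.8
20 boxover [ -58.  -28.  138.   36.   49. -152.] 7.4
20 tip0 [ -36.   -1.  104.   -4.   74. -114.] 0.0
20 tip [ -25.   30.   69.  -17.  106. -106.] 0.0
20 tip2 [ -23.   43.   54.  -21.  118. -107.] 0.0
```

apply_moves(
  targets=[
    [0, 0, 0, 0, 0.1, 0, 0],
    [0, 0, 0, 0, 0.11, 0, 0],
    [0, 0, 0, 0, 0, 0, 0],
  ],
)

```text
time: 12.3
tool_pos: [436.6, 133.3, 107.2]
tcp_rot: [-179.9, 8.0, -162.0]
ft_force: [-0.8, 0.5, 0.6]
finger_gap: 85.5
grip_force: 0.0
```

```bash
python3 - <<'E'
from h import *
log()
s=sensors.sense();Rm=R.from_euler("xyz",s["tcp_rot"],degrees=True)
print("final",Rm.inv().apply(np.array([448.2,138.7,28])-s["tool_pos"]))
E
```

```text
12.3 [  9.66 -18.5  123.16   1.18  67.45 -98.68] [436.6  133.29 107.21] [-179.94    7.97 -162.03] [-0.76  0.54  0.62] 85.50582909647483 0.0
final [-1.6   1.66 80.21]
```

apply_moves(
  targets=[
    [-1.6, 1.7, 25, 0, 0, 0, 0],
    [0, 0, 25, 0, 0, 0, 0],
    [0, 0, 20, 0, 0, 0, 0],
    [0, 0, 10, 0, 0, 0, 0],
    [0, 0, 0, 0, 0, 0, 0],
    [0, 0, 0, 0, 0, 0, 1],
    [0, 0, 0, 0, 0, 0, 1],
    [0, 0, 0, 0, 0, 0, 1],
    [0, 0, 0, 0, 0, 0, 1],
    [0, 0, 0, 0, 0, 0, 1],
    [0, 0, 0, 0, 0, 0, 1],
    [0, 0, 0, 0, 0, 0, 1],
    [0, 0, 0, 0, 0, 0, 1],
  ],
  force=110,
)

```text
time: 13.92
tool_pos: [445.3, 138.1, 27.0]
tcp_rot: [-179.9, 8.0, -162.0]
ft_force: [-3.7, -0.6, 5.9]
finger_gap: 13.9
grip_force: 107.5
```

apply_moves(
  targets=[
    [0, 0, 0, 0, 0, 0, 1],
    [0, 0, 0, 0, 0, 0, 1],
  ],
)

```text
time: 14.18
tool_pos: [445.3, 138.1, 27.0]
tcp_rot: [-179.9, 8.0, -162.0]
ft_force: [-2.8, -0.4, 6.0]
finger_gap: 14.2
grip_force: 107.5
```

```bash
python3 - <<'E'
from h import *
log()
t=optics.snapshot("top")[:,:,::-1].copy();s=optics.snapshot("side")[:,:,::-1].copy()
a=crop(t,125,180,130,130,3);b=crop(s,220,210,130,130,3)
cv2.imwrite("pics/grip.png",np.hstack([a,b]))
E
```

```text
14.175 [ 10.11  -9.44 124.96   1.24  56.57 -98.45] [445.27 138.11  26.96] [-179.95    7.99 -162.04] [-2.81 -0.39  6.  ] 14.18582010698861 107.49890685081482
```

View pics/grip.png

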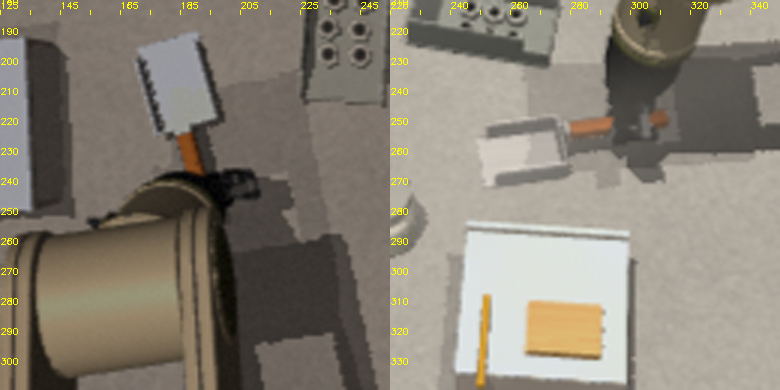

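The grip holds the handle. The lip edge runs from (170,197) to (192,191) in the top view. Now the lip offset from the tool.

```bash
python3 - <<'E'
from h import *
a=onz("top",170,196.7,1.5);b=onz("top",191.7,191.2,1.5);m=(a+b)/2;e=a-b;print(a,b,np.linalg.norm(e),"yaw",np.degrees(np.arctan2(-e[0],e[1])))
s=sensors.sense();d=m-s["tool_pos"];print(m,np.hypot(*d[:2]),"dir",np.degrees(np.arctan2(d[1],d[0])))
for tz in(15,17,19):
    p,Rt=tool([*m[:2],0],18,0,8,tz=tz);print(p,Rt.as_euler("xyz",degrees=True))
# bin refine: full-res lines
A=onz("top",230,152+225/4,26);print
E
```

```text
[571.88 212.82   1.5 ] [589.59 148.22   1.5 ] 66.98733138298662 yaw 15.329738324169911
[580.73 180.52   1.5 ] 141.94164740797854 dir 17.38481372751326
[444.82 136.36  30.15] [ 180.    8. -162.]
[445.08 136.44  28.17] [ 180.    8. -162.]
[445.35 136.53  26.18] [ 180.    8. -162.]
```

```bash
cat >> h.py <<'E'
bo=np.array([561,1.5]);by=-2.7;bx=R.from_euler("z",by,degrees=True).as_matrix()[:2,0]
P=lambda x,z:[*(bo+x*bx),z]
bc=np.array([566.3,-319]);cx=R.from_euler("z",-12,degrees=True).as_matrix()[:2,0]
C=lambda x,z:[*(bc+x*cx),z]
TZ=18.5;LAM=8
def lipnow():
    s=sensors.sense();Rt=R.from_euler("xyz",s["tcp_rot"],degrees=True);p,_=tool([0,0,0],0,0,LAM,tz=TZ)
    t=tool([0,0,0],0,0,LAM)[1];S=Rt*t.inv();e=S.as_euler("zyx",degrees=True);return np.array(s["tool_pos"])-S.apply(p),e
def rows(wps,claw=1,f=60.,wf=.17,start=None):
    """wps: (lip,yaw,tau[,nmin]); prints rows, interpolating the scoop lip/yaw/tau"""
    s=sensors.sense();p=np.array(s["tool_pos"]);Rt=R.from_euler("xyz",s["tcp_rot"],degrees=True);q=s["joint_pos"].copy()
    l,e=lipnow();cur=np.r_[l,e[:2]];out=[]
    for w in wps:
        tgt=np.r_[w[0],w[1],w[2]];nm=w[3] if len(w)>3 else 1
        a,A=tool(cur[:3],cur[3],cur[4],LAM,tz=TZ);b,Bm=tool(tgt[:3],tgt[3],tgt[4],LAM,tz=TZ)
        n=int(max(nm,np.ceil(np.linalg.norm(b-a)/f*1.1),np.ceil((A.inv()*Bm).magnitude()/wf*1.05)))
        for k in range(1,n+1):
            c=cur+(tgt-cur)*k/n;pp,RR=tool(c[:3],c[3],c[4],LAM,tz=TZ)
            d=Rt.inv().apply(pp-p).round(0 if n*0 else 1);v=(Rt.inv()*RR).as_rotvec().round(3)
            p=p+Rt.apply(d);Rt=Rt*R.from_rotvec(v);out.append([*d.tolist(),*v.tolist(),claw])
            q,er=IK(p,Rt,q)
            if er>.5:print("IK!",len(out),er)
        cur=tgt
    print(len(out));print(str([[(int(x) if x==int(x) else round(x,3)) for x in o] for o in out]))
E
python3 - <<'E'
from h import *
l,e=lipnow();print(l,e)
rows([([*l[:2],40],e[0],0,2),([*l[:2],115],e[0],0),(P(-15,110),by,25)],f=50)
E
```

```text
[580.77 181.97   0.28] [17.95 -0.   -0.05]
8
[[-2.7, 0, -19.6, -0.001, 0, 0, 1], [-2.8, 0, -19.7, 0, 0, 0, 1], [-5.2, 0, -37.1, 0, 0, 0, 1], [-5.2, 0, -37.2, 0, 0, 0, 1], [15.9, -28.4, -16.1, -0.016, 0.105, 0.093, 1], [12, -30, -14.8, -0.007, 0.107, 0.092, 1], [8, -31.1, -13.5, 0.003, 0.109, 0.091, 1], [3.8, -31.9, -12, 0.013, 0.109, 0.089, 1]]
```

apply_moves(
  targets=[
    [-2.7, 0, -19.6, 0, 0, 0, 1],
    [-2.8, 0, -19.7, 0, 0, 0, 1],
    [-5.2, 0, -37.1, 0, 0, 0, 1],
    [-5.2, 0, -37.2, 0, 0, 0, 1],
    [15.9, -28.4, -16.1, -0.016, 0.105, 0.093, 1],
    [12, -30, -14.8, -0.007, 0.107, 0.092, 1],
    [8, -31.1, -13.5, 0.003, 0.109, 0.091, 1],
    [3.8, -31.9, -12, 0.013, 0.109, 0.089, 1],
    [0, 0, 0, 0, 0, 0, 1],
  ],
)

```text
time: 15.4
tool_pos: [428.8, 7.4, 193.2]
tcp_rot: [-178.7, -17.1, 177.0]
ft_force: [-0.8, 0.3, -1.4]
finger_gap: 14.4
grip_force: 107.5
```

```bash
python3 - <<'E'
from h import *
log();print(lipnow())
rows([(P(-17,45),by,28),(P(-17,20),by,28),(P(-17,7),by,28,2)],f=40)
t=optics.snapshot("top")[:,:,::-1].copy();s=optics.snapshot("side")[:,:,::-1].copy()
a=crop(t,205,145,75,90,5);b=crop(s,210,170,75,90,5)
cv2.imwrite("pics/pre.png",np.hstack([a,b]))
E
```

```text
15.4 [ -4.41  -0.52  99.31  -1.72  98.3  -91.56] [428.77   7.37 193.22] [-178.7   -17.13  176.95] [-0.76  0.27 -1.4 ] 14.432103943158504 107.49813079833984
(array([546.17,   0.07, 108.6 ]), array([-2.94, 25.16,  0.01]))
5
[[-9.5, 1.5, 27.3, 0.001, 0.025, -0.002, 1], [-10.2, 1.5, 27.1, 0.001, 0.025, -0.002, 1], [-8.5, 0.6, 23.5, 0, 0, 0, 1], [-2.3, 0.1, 6.1, 0, 0, 0, 1], [-2.2, 0.2, 6.1, 0, 0, 0, 1]]
```

View pics/pre.png

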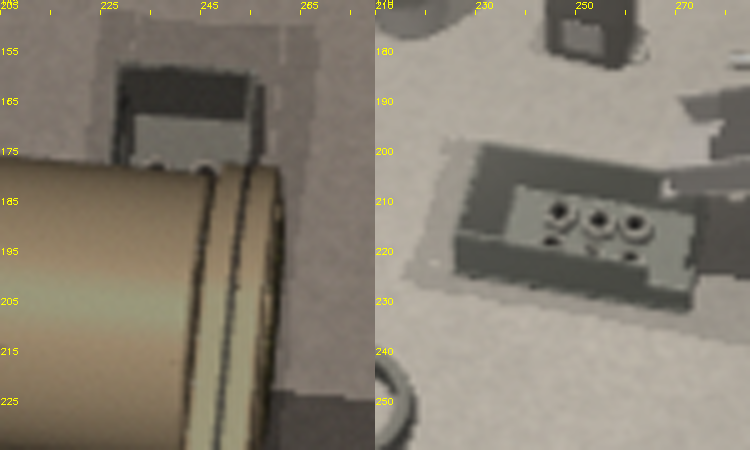

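```bash
python3 - <<'E'
from h import *
l,e=lipnow();n=np.array([-np.sin(np.radians(e[0])),np.cos(np.radians(e[0])),0])
print(proj("side",l+31*n),proj("side",l-31*n))
# bin front wall corners predicted, and nuts
for y in(38,-38):print("front",proj("side",[*(np.array([561,.2])-38*bx+y*n[:2]),11]))
E
```

```text
[268.48 209.6 ] [271.74 194.85]
front [273.94 228.79]
front [277.6  211.04]
```

The side view shows the lip corner at about (268,208), matching the prediction, and the nuts are undisturbed. Descending into the bin.

apply_moves(
  targets=[
    [-9.5, 1.5, 27.3, 0, 0.025, -0.002, 1],
    [-10.2, 1.5, 27.1, 0, 0.025, -0.002, 1],
    [-8.5, 0.6, 23.5, 0, 0, 0, 1],
    [-2.3, 0.1, 6.1, 0, 0, 0, 1],
    [-2.2, 0.2, 6.1, 0, 0, 0, 1],
    [0, 0, 0, 0, 0, 0, 1],
  ],
)

```text
time: 16.25
tool_pos: [430.8, 11.1, 98.7]
tcp_rot: [-178.8, -19.8, 177.4]
ft_force: [-0.5, 0.7, -1.3]
finger_gap: 14.1
grip_force: 107.5
```

```bash
python3 - <<'E'
from h import *
print(lipnow(),sensors.sense()["ft_force"])
rows([(P(-14,3.5),by,28,2),(P(4,3.5),by,17,3),(P(30,3.5),by,9,4)],f=40)
E
```

```text
(array([544.21,   4.97,   8.78]), array([-2.53, 27.8 ,  0.06])) [-0.52  0.7  -1.3 ]
9
[[-2.4, -1, 1.8, 0.001, 0.002, 0.002, 1], [-2.3, -1, 1.8, 0.001, 0.001, 0.001, 1], [-3, -0.1, 6.8, -0.003, -0.063, 0.001, 1], [-3.1, -0.1, 7.2, -0.003, -0.064, 0, 1], [-3.2, -0.1, 7.5, -0.003, -0.064, 0.001, 1], [-4.8, -0.1, 3.8, -0.002, -0.035, 0, 1], [-5, 0, 4, -0.002, -0.035, 0, 1], [-4.9, -0.1, 4.3, -0.001, -0.035, 0, 1], [-5, 0, 4.5, -0.002, -0.035, 0.001, 1]]
```

apply_moves(
  targets=[
    [-2.4, -1, 1.8, 0, 0.002, 0.002, 1],
    [-2.3, -1, 1.8, 0, 0.001, 0.001, 1],
    [-3, 0, 6.8, -0.003, -0.063, 0.001, 1],
    [-3.1, 0, 7.2, -0.003, -0.064, 0, 1],
    [-3.2, 0, 7.5, -0.003, -0.064, 0.001, 1],
    [-4.8, 0, 3.8, -0.002, -0.035, 0, 1],
    [-5, 0, 4, -0.002, -0.035, 0, 1],
    [-4.9, 0, 4.3, -0.001, -0.035, 0, 1],
    [-5, 0, 4.5, -0.002, -0.035, 0, 1],
  ],
)

```text
time: 17.38
tool_pos: [454.8, 6.9, 51.9]
tcp_rot: [-179.7, -1.0, 177.3]
ft_force: [-2.0, 1.0, 1.8]
finger_gap: 14.4
grip_force: 108.0
```

```bash
python3 - <<'E'
from h import *
print(lipnow(),sensors.sense()["ft_force"],P(30,3.5))
rows([(P(55,2),by,6,5),(P(80,2),by,3,5)],f=40)
s=optics.snapshot("side")[:,:,::-1].copy()
cv2.imwrite("pics/in.png",crop(s,210,180,75,65,8))
E
```

```text
(array([591.12,   0.2 ,   3.36]), array([-2.74,  8.97,  0.11])) [-2.    1.03  1.84] [np.float64(590.9666962488591), np.float64(0.08680647871072034), 3.5]
10
[[-4.5, 0, 1.6, 0.001, -0.01, 0, 1], [-4.5, 0, 1.7, 0, -0.011, 0, 1], [-4.5, -0.1, 1.7, -0.001, -0.01, 0, 1], [-4.5, 0, 1.8, 0, -0.01, 0, 1], [-4.5, -0.1, 1.8, -0.001, -0.011, 0, 1], [-4.5, 0, 1.6, 0, -0.01, 0, 1], [-4.5, 0, 1.7, -0.001, -0.011, 0, 1], [-4.5, 0, 1.7, 0, -0.01, 0, 1], [-4.6, 0, 1.7, -0.001, -0.011, 0, 1], [-4.5, -0.1, 1.9, 0, -0.01, 0, 1]]
```

View pics/in.png

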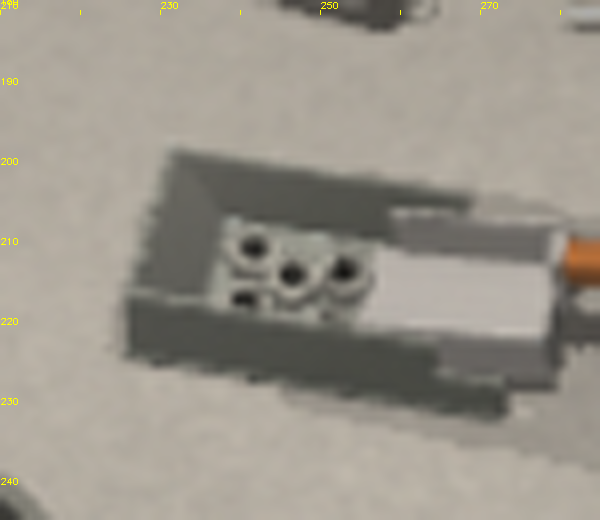

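Side view: the lip edge is at column ~256, pushing the nuts ahead toward the back. I keep pushing and monitor the force.

apply_moves(
  targets=[
    [-4.5, 0, 1.6, 0, -0.01, 0, 1],
    [-4.5, 0, 1.7, 0, -0.011, 0, 1],
    [-4.5, 0, 1.7, -0.001, -0.01, 0, 1],
    [-4.5, 0, 1.8, 0, -0.01, 0, 1],
    [-4.5, 0, 1.8, -0.001, -0.011, 0, 1],
  ],
)

```text
time: 18.05
tool_pos: [477.4, 6.0, 43.1]
tcp_rot: [-179.8, 2.0, 177.3]
ft_force: [-5.7, -0.2, 5.9]
finger_gap: 14.4
grip_force: 108.4
```

apply_moves(
  targets=[
    [-4.5, 0, 1.4, 0, -0.01, 0, 1],
    [-4.5, 0, 1.4, 0, -0.011, 0, 1],
    [-4.5, 0, 1.4, -0.001, -0.01, 0, 1],
  ],
)

```text
time: 18.42
tool_pos: [490.7, 5.4, 39.2]
tcp_rot: [-179.9, 3.7, 177.3]
ft_force: [-4.4, -1.4, 4.1]
finger_gap: 14.3
grip_force: 108.3
```

```bash
cat >> h.py <<'E'
def nuts(tag):
    for n,(x,y,w,h) in(("side",(215,190,75,45)),("top",(222,150,40,70))):
        im=optics.snapshot(n);cv2.imwrite(f"pics/{tag}_{n}.png",im[:,:,::-1])
        g=im[y:y+h,x:x+w].astype(int).mean(2);m=(g<45).astype(np.uint8)
        k,_,st,c=cv2.connectedComponentsWithStats(m)
        print(n,[(round(c[i][0]+x,1),round(c[i][1]+y,1),int(st[i,4])) for i in range(1,k) if 2<st[i,4]<40])
E
python3 - <<'E'
from h import *
l,e=lipnow();print(l,e,sensors.sense()["ft_force"],"binx",(l[:2]-bo)@bx)
nuts("p1")
E
```

```text
[630.59  -1.29   1.99] [-2.7   4.28  0.06] [-4.41 -1.44  4.06] binx 69.63951624419248
side [(np.float64(289.0), np.float64(210.5), 4), (np.float64(284.7), np.float64(218.2), 18)]
top [(np.float64(229.4), np.float64(165.2), 9), (np.float64(238.9), np.float64(169.6), 11), (np.float64(247.5), np.float64(171.5), 4), (np.float64(228.3), np.float64(172.3), 3), (np.float64(230.8), np.float64(175.8), 13), (np.float64(241.7), np.float64(176.0), 7), (np.float64(247.8), np.float64(180.2), 6), (np.float64(227.9), np.float64(184.2), 10), (np.float64(236.0), np.float64(180.8), 4), (np.float64(227.1), np.float64(196.5), 28), (np.float64(242.7), np.float64(208.3), 3), (np.float64(240.7), np.float64(216.7), 3), (np.float64(232.2), np.float64(218.6), 22)]
```

```bash
python3 - <<'E'
from h import *
rows([(P(85,2),by,2.5,4),(P(96,2.5),by,1,3)],f=40)
E
```

```text
7
[[-3.4, -0.1, 1.4, 0.001, -0.008, 0, 1], [-3.3, -0.1, 1.3, -0.001, -0.007, 0, 1], [-3.4, -0.1, 1.4, 0, -0.008, 0, 1], [-3.3, -0.2, 1.5, 0, -0.007, 0, 1], [-3.3, 0, 1.4, -0.001, -0.009, 0, 1], [-3.2, 0, 1.4, 0, -0.009, 0, 1], [-3.3, 0, 1.4, -0.001, -0.008, 0, 1]]
```

apply_moves(
  targets=[
    [-3.4, 0, 1.4, 0, -0.008, 0, 1],
    [-3.4, 0, 1.3, 0, -0.007, 0, 1],
    [-3.4, 0, 1.3, 0, -0.008, 0, 1],
    [-3.4, 0, 1.3, 0, -0.007, 0, 1],
  ],
)

```text
time: 19.02
tool_pos: [504.5, 4.7, 35.0]
tcp_rot: [-179.9, 5.4, 177.3]
ft_force: [-3.9, 0.9, 3.9]
finger_gap: 14.0
grip_force: 108.3
```

apply_moves(
  targets=[
    [-3.3, 0, 1.3, 0, -0.009, 0, 1],
    [-3.3, 0, 1.3, 0, -0.009, 0, 1],
    [-3.3, 0, 1.3, 0, -0.008, 0, 1],
  ],
)

```text
time: 19.4
tool_pos: [514.8, 4.3, 32.0]
tcp_rot: [-179.9, 6.9, 177.3]
ft_force: [-2.3, 0.3, 2.1]
finger_gap: 14.0
grip_force: 108.1
```

```bash
python3 - <<'E'
from h import *
l,e=lipnow();print(l,e,sensors.sense()["ft_force"],"binx",(l[:2]-bo)@bx)
t=optics.snapshot("top")[:,:,::-1].copy();s=optics.snapshot("side")[:,:,::-1].copy()
a=crop(t,218,145,55,75,6);b=crop(s,210,185,75,60,6)
b=cv2.copyMakeBorder(b,0,90,0,0,cv2.BORDER_CONSTANT)
cv2.imwrite("pics/p2.png",np.hstack([a,b]))
rows([(P(100,12),by,-8,4),(P(97,25),by,-20,4),(P(85,60),by,-22),(P(75,120),by,-22)],f=40)
E
```

```text
[656.58  -2.48   2.72] [-2.69  1.06 -0.09] [-2.31  0.31  2.06] binx 95.65861200563604
11
[[0.4, -0.2, 3.3, -0.003, -0.039, 0.001, 1], [0.4, -0.2, 3.4, -0.002, -0.04, 0, 1], [0.3, -0.1, 3.4, -0.002, -0.039, 0, 1], [0.2, -0.2, 3.5, -0.002, -0.039, 0, 1], [2, 0, 3.9, -0.002, -0.053, 0.001, 1], [1.9, 0, 3.9, -0.003, -0.052, 0, 1], [1.7, -0.1, 3.9, -0.002, -0.052, 0, 1], [1.6, 0, 4, -0.003, -0.053, 0.001, 1], [-4.3, 0.6, -31.7, -0.001, -0.034, 0, 1], [-10.7, 0.5, -28.5, 0, 0, 0, 1], [-10.6, 0.6, -28.5, 0, 0, 0, 1]]
```

View pics/p2.png

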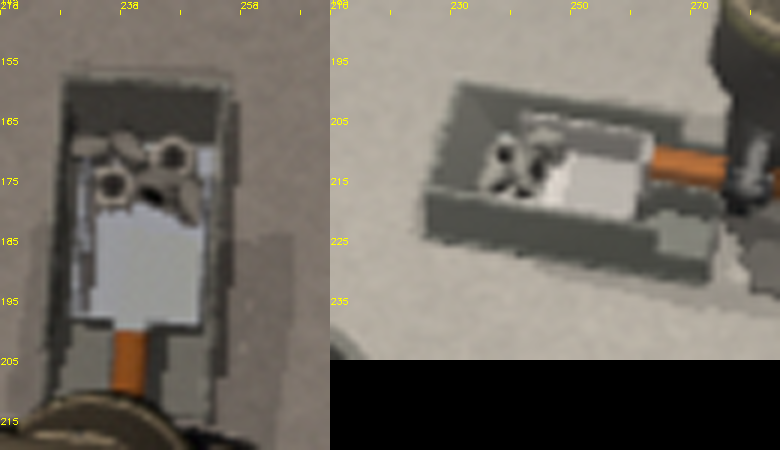

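Top view: most or all of the nuts lie in the bowl's front half, with one near the front-left corner at (232,169). I tilt the lip up inside the bin before lifting.

```bash
python3 - <<'E'
from h import *
rows([(P(97,14),by,-5,3),(P(96,33),by,-13,4),(P(94,59),by,-20,4),(P(92,90),by,-28,4)],f=40)
q=sensors.sense()["joint_pos"]
for n,l,y,t in[("a",P(92,90),by,-28),("b",P(92,90),by,-35),("c",P(92,130),by,-30),("d",P(85,160),by,-25),("e",C(-20,160),-29,-25),("e",C(-20,160),-29,-15),("f",C(-15,60),-29,50)]:
    q,er=IK(*tool(l,y,t,8,tz=TZ),q);print(n,q.round(0),round(er,1))
E
```

```text
IK! 15 1.982331667781325
15
[[0.8, -0.2, 1.2, -0.003, -0.035, 0, 1], [0.6, -0.2, 1.3, -0.002, -0.035, 0.001, 1], [0.5, -0.2, 1.2, -0.001, -0.035, 0, 1], [0.7, -0.1, 0.2, -0.002, -0.035, 0, 1], [0.5, 0, 0.1, -0.002, -0.035, 0, 1], [0.4, 0, 0.2, -0.001, -0.035, 0.001, 1], [0.2, 0, 0.3, -0.002, -0.034, 0, 1], [-0.5, 0.1, -2.1, -0.001, -0.031, 0, 1], [-0.7, 0, -1.9, -0.002, -0.03, 0, 1], [-0.9, 0.1, -1.9, -0.001, -0.031, 0.001, 1], [-1, 0, -1.9, -0.002, -0.031, 0, 1], [-1.7, 0.1, -2.3, -0.001, -0.034, 0, 1], [-1.9, 0.1, -2.1, -0.002, -0.035, 0, 1], [-2.2, 0.1, -2, -0.002, -0.035, 0, 1], [-2.4, 0.1, -1.9, -0.001, -0.035, 0.001, 1]]
a [  -8.  -27.  143.    9.   29. -102.] 2.0
b [  -8.  -22.  143.   11.   23. -104.] 11.9
c [  -8.  -32.  143.    8.   34. -101.] 3.4
d [ -8. -37. 140.   6.  45. -99.] 0.0
e [ -53.  -35.  138.   27.   57. -124.] 0.0
e [ -46.  -29.  129.   14.   63. -111.] 0.0
f [-21.  40.  60. -20. 118. -87.] 0.0
```

Run up to −26° (14 rows).

apply_moves(
  targets=[
    [0.8, 0, 1.2, -0.002, -0.035, 0, 1],
    [0.6, 0, 1.3, -0.002, -0.035, 0, 1],
    [0.5, 0, 1.2, -0.001, -0.035, 0, 1],
    [0.7, 0, 0.2, -0.002, -0.035, 0, 1],
    [0.5, 0, 0.1, -0.002, -0.035, 0, 1],
    [0.4, 0, 0.2, -0.001, -0.035, 0, 1],
    [0.2, 0, 0.3, -0.002, -0.034, 0, 1],
    [-0.5, 0, -2.1, -0.001, -0.031, 0, 1],
    [-0.7, 0, -1.9, -0.002, -0.03, 0, 1],
    [-0.9, 0, -1.9, -0.001, -0.031, 0, 1],
    [-1, 0, -1.9, -0.002, -0.031, 0, 1],
    [-1.7, 0, -2.3, -0.001, -0.034, 0, 1],
    [-1.9, 0, -2.1, -0.002, -0.035, 0, 1],
    [-2, 0, -2, -0.001, -0.02, 0, 1],
    [0, 0, 0, 0, 0, 0, 1],
  ],
)

```text
time: 21.38
tool_pos: [513.2, 4.1, 44.0]
tcp_rot: [178.8, 33.1, 177.0]
ft_force: [0.5, -0.5, -3.3]
finger_gap: 13.6
grip_force: 107.5
```

```bash
python3 - <<'E'
from h import *
l,e=lipnow();print(l,e,sensors.sense()["ft_force"],sensors.sense()["joint_pos"],"binx",(l[:2]-bo)@bx)
nuts("lift")
t=cv2.imread("pics/lift_top.png").astype(int).mean(2)
# bowl region as brightness map
c=np.array(proj("top",l));print(c)
g=t[int(c[1])-6:int(c[1])+42:2,226:262:2].astype(int);print(g)
E
```

```text
[653.36  -2.17  80.2 ] [ -2.51 -25.11  -0.03] [ 0.47 -0.53 -3.25] [  -8.21  -25.32  141.84    8.02   30.85 -101.31] binx 92.42812943377845
side []
top [(np.float64(230.0), np.float64(165.8), 12), (np.float64(239.3), np.float64(169.3), 7), (np.float64(245.2), np.float64(171.0), 10), (np.float64(234.9), np.float64(175.7), 12), (np.float64(227.0), np.float64(192.0), 5), (np.float64(239.0), np.float64(193.2), 10), (np.float64(241.3), np.float64(212.7), 3), (np.float64(244.5), np.float64(218.5), 4)]
[240.96 167.78]
[[125  83  56  56  55  55  55  55  56  56  56  56  55  54  70 100 117 116]
 [122  72  51  56  56  55  59  54  54  55  54  58  56  56  71  73 113 120]
 [123  64  31  53  50  49  46  45  45  48  48  47  45  42  80  69 109 117]
 [117  48  13  34 102  77  60 127  88  92  81  59  78  60  90  63 112 117]
 [ 98  86 102  95  87  87  48  43 120  76  52 108 127 126  99  66 109 116]
 [102  99  96  78  73 108 103  32 100  13   7  94 121 126  79  63 109 121]
 [119  43  81  72 110  78  82  77  91  72  59  99 123  97  74  67 110 116]
 [116  47  87  84   6  12  59  76  88 103  85 124 134  86  
[... 516 characters left out ...]
136  72  54  66 111 121]
 [ 70  61  89  92 139 125  96  90  91 135 107  70 123  68  61  72 118 117]
 [ 63  63  86  90 139 107  14  20  99 124 130 113 112  67  62  74 116 115]
 [ 62  79  71  99 117 117  62  61  95 123  98 136 122  60  66 109 114 113]
 [ 49  78  67  80  80  78  72  72  80  80  59  88 103  61  56 111 116 116]
 [ 40  85 126 112 108  97  99  89  89  87  86  83 116  67  66 108 114 119]
 [ 48  60 107 116  79  70  84  83  70  67  82  83  78 107  66 106 117 121]
 [ 58  67 117 117  83  85  84  86  65  58  63  61  61  90  63 109 118 117]
 [ 56  70 117 117 115 125 134 135  79  60  67 115  83  89  67 109 122 116]
 [ 56 108 117 115 116  85  77  73  49  61  67 118 118  99  71 112 119 117]]
```

```bash
python3 - <<'E'
from h import *
t=cv2.imread("pics/lift_top.png");s=cv2.imread("pics/lift_side.png")
a=crop(t,220,155,45,60,9)[:540];b=crop(s,218,180,55,60,7)
b=cv2.copyMakeBorder(b,0,540-b.shape[0],0,0,cv2.BORDER_CONSTANT)
o=np.hstack([a,b]);print(o.shape);cv2.imwrite("pics/lift_c.png",o)
E
```

```text
(540, 790, 3)
```

View pics/lift_c.png

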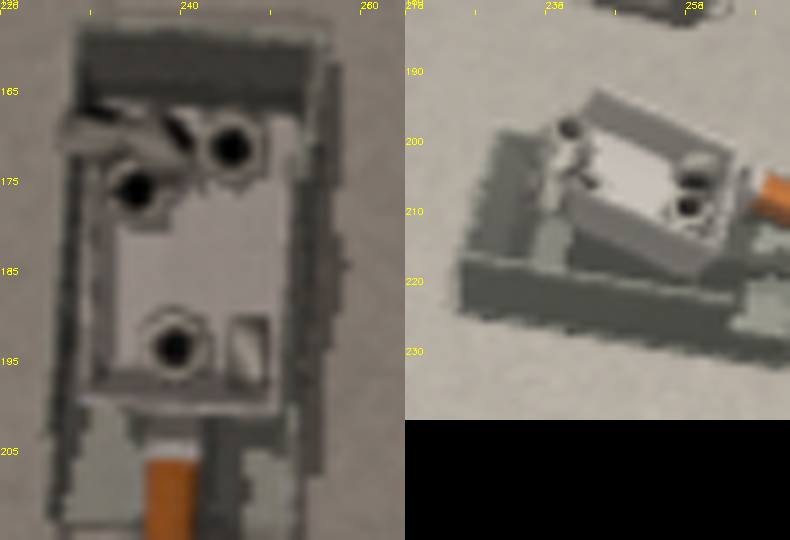

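Two nuts are fully back. Three or four sit near the lip, one overhanging the front-left corner at (228,170). I shift right, raise slightly and roll the right side down so the overhanging nut falls inward.

```bash
cat >> h.py <<'E'
def toolr(lip,yaw,tau,roll):
    S=R.from_euler("zyx",[yaw,tau,roll],degrees=True);p,t=tool([0,0,0],0,0,LAM,tz=TZ);return np.array(lip)+S.apply(p),S*t
def rows2(wps,claw=1):
    """wps: (lip,yaw,tau,roll,n)"""
    s=sensors.sense();p=np.array(s["tool_pos"]);Rt=R.from_euler("xyz",s["tcp_rot"],degrees=True);q=s["joint_pos"].copy()
    l,e=lipnow();cur=np.r_[l,e];out=[]
    for w in wps:
        tgt=np.r_[w[0],w[1:4]]
        for k in range(1,w[4]+1):
            c=cur+(tgt-cur)*k/w[4];pp,RR=toolr(c[:3],*c[3:])
            d=Rt.inv().apply(pp-p).round(1);v=(Rt.inv()*RR).as_rotvec().round(3)
            p=p+Rt.apply(d);Rt=Rt*R.from_rotvec(v);out.append([*d.tolist(),*v.tolist(),claw])
            q,er=IK(p,Rt,q)
            if er>.5:print("IK!",len(out),er)
        cur=tgt
    print(len(out),abs(np.array(out)).max(0));print(out)
E
python3 - <<'E'
from h import *
n=np.array([-bx[1],bx[0],0])
a=np.array(P(88,97))-8*n
rows2([(a,by,-25,0,3),(a,by,-25,16,4)])
E
```

```text
7 [1.8  2.6  5.7  0.06 0.   0.04 1.  ]
[[-1.7, -2.6, -5.7, 0.0, 0.001, 0.001, 1], [-1.8, -2.6, -5.6, 0.0, 0.0, 0.001, 1], [-1.7, -2.6, -5.7, 0.0, 0.001, 0.002, 1], [-0.2, 2.5, -0.5, -0.058, 0.003, 0.038, 1], [-0.2, 2.5, -0.4, -0.059, 0.003, 0.038, 1], [-0.2, 2.5, -0.5, -0.058, 0.003, 0.038, 1], [-0.2, 2.5, -0.5, -0.059, 0.003, 0.038, 1]]
```

apply_moves(
  targets=[
    [-1.7, -2.6, -5.7, 0, 0, 0.001, 1],
    [-1.8, -2.6, -5.6, 0, 0, 0.001, 1],
    [-1.7, -2.6, -5.7, 0, 0, 0.002, 1],
    [-0.2, 2.5, -0.5, -0.058, 0.003, 0.038, 1],
    [-0.2, 2.5, -0.5, -0.059, 0.003, 0.038, 1],
    [-0.2, 2.5, -0.5, -0.058, 0.003, 0.038, 1],
    [-0.2, 2.5, -0.5, -0.059, 0.003, 0.038, 1],
    [0, 0, 0, 0, 0, 0, 1],
  ],
)

```text
time: 22.48
tool_pos: [508.3, 4.5, 64.5]
tcp_rot: [160.0, 30.8, 166.8]
ft_force: [-0.6, -0.5, -2.9]
finger_gap: 14.2
grip_force: 107.6
```

```bash
python3 - <<'E'
from h import *
l,e=lipnow();print(l,e,sensors.sense()["ft_force"])
nuts("roll")
t=cv2.imread("pics/roll_top.png").astype(int).mean(2).astype(int)
c=proj("top",l);print(c,[proj("top",l+R.from_euler("zyx",e,degrees=True).apply([x,y,z])) for x,y,z in((0,31,0),(0,-31,0),(-12,31,30),(-12,-31,30),(-90,31,30),(-90,-31,30))])
for y in range(158,200):print(y,"".join("%4d"%v for v in t[y,224:262]))
E
```

```text
[648.46 -12.24  97.43] [ -2.82 -25.14  15.94] [-0.56 -0.46 -2.93]
side [(np.float64(289.0), np.float64(210.0), 3), (np.float64(282.4), np.float64(212.8), 5)]
top [(np.float64(229.4), np.float64(165.0), 8), (np.float64(251.2), np.float64(174.5), 13), (np.float64(228.0), np.float64(177.0), 5), (np.float64(238.7), np.float64(179.5), 14), (np.float64(227.0), np.float64(192.5), 4), (np.float64(240.6), np.float64(194.6), 13), (np.float64(246.6), np.float64(195.2), 5)]
[244.27 168.85] [array([233.32, 167.75]), array([255.04, 169.93]), array([234.62, 175.59]), array([256.8 , 177.68]), array([230.13, 202.25]), array([251.82, 203.84])]
158  118 119 118 117 101  79  74  76  78  84  87  88  91  76  74  73  82  83  81  93  97  99  98  96 110 116 114 114 114 112 112 112 109 118 122 121 121 120
159  117 119 121 118  89  60  56  56  56  57  59  57  58  57  56  57  59  64  66  67  69  74  75  76  84  86  77  90  98  98  93 117 110 118 121 120 119 119
160  115 117 121 121  88  63  55  56  56  57  54  54  57  55  54  56  54  57  56  55  56  55  58  57  56  56  57  57  59  59  72  93  94 115 122 120 118
[... 5427 characters left out ...]
  80  89  44  29  86 106 100  80  81 106  79  71  68  69  68  66  75 108
196  120 101  52  47  61  75  79  92  97  78  81  85  71  99 106  59  21  11  44  93  86  81  39  39  83  96 104  87  91 105  80  70  70  69  68  69 104 117
197  122  99  52  50  61  74  81 111  84  54  59  81  74  85 105  86  67  64  90  85  82  89  47  51  75  87  98  80  91  87  68  67  70  67  69  72 111 121
198  122  98  51  56  60  68  79 113  81  52  52  74  75  77  68  83  99  99  70  58  73  67  58  66  68  76  88  75 106  82  69  70  70  69  65  70 110 122
199  122  86  39  56  63  64  82 121  79  72  73  76  75  76  74  78  77  78  77  74  77  77  73  60  58  68  73  80 112  81  70  69  69  66  67  70 111 118
```

The top-view numbers show the lip floor (rows 168–170) is now clear and all six nuts are inside the bowl. I level the roll and carry it to the box.

```bash
python3 - <<'E'
from h import *
a=np.array(P(86,105))
rows2([(a,by,-25,3,4),([*a[:2],150],by,-25,0,4)])
n=np.array([-bx[1],bx[0],0])
q=sensors.sense()["joint_pos"]
print(C(-22,150),onz("top",311,118,190),onz("top",302,178,58))
E
```

```text
8 [6.1  0.6  9.4  0.05 0.   0.03 1.  ]
[[-0.2, 0.6, -1.1, 0.047, -0.002, -0.031, 1], [-0.3, 0.5, -1.1, 0.047, -0.002, -0.031, 1], [-0.4, 0.4, -1.3, 0.047, -0.002, -0.031, 1], [-0.5, 0.4, -1.4, 0.047, -0.002, -0.031, 1], [-6.0, 0.3, -9.4, 0.011, -0.001, -0.007, 1], [-6.1, 0.2, -9.3, 0.011, -0.0, -0.007, 1], [-6.1, 0.1, -9.4, 0.011, -0.001, -0.007, 1], [-6.1, -0.1, -9.4, 0.011, -0.0, -0.007, 1]]
[np.float64(544.7807527838562), np.float64(-314.4259428020093), 150] [ 769.82 -182.34  190.  ] [ 629.89 -175.89   58.  ]
```

apply_moves(
  targets=[
    [-0.2, 0.6, -1.1, 0.047, -0.002, -0.031, 1],
    [-0.3, 0.5, -1.1, 0.047, -0.002, -0.031, 1],
    [-0.4, 0.4, -1.3, 0.047, -0.002, -0.031, 1],
    [-0.5, 0.4, -1.4, 0.047, -0.002, -0.031, 1],
    [-6, 0.2, -9.4, 0.011, -0.001, -0.007, 1],
    [-6, 0.2, -9.4, 0.011, 0, -0.007, 1],
    [-6, 0, -9.4, 0.011, -0.001, -0.007, 1],
    [-6, 0, -9.4, 0.011, 0, -0.007, 1],
    [0, 0, 0, 0, 0, 0, 1],
  ],
)

```text
time: 23.7
tool_pos: [507.3, 4.5, 115.8]
tcp_rot: [178.5, 33.1, 176.8]
ft_force: [0.3, -0.2, -2.4]
finger_gap: 13.9
grip_force: 107.7
```

```bash
python3 - <<'E'
from h import *
l,e=lipnow();print(l,e,sensors.sense()["ft_force"]);nuts("car")
m=l+(np.array(C(-22,150))-l)*.12
rows2([(m,-6,-24,0,3),(C(-22,150),-29,-20,0,14)])
E
```

```text
[647.45  -2.08 152.13] [ -2.63 -25.15   0.11] [ 0.28 -0.15 -2.38]
side []
top [(np.float64(246.4), np.float64(173.0), 14), (np.float64(235.0), np.float64(181.8), 12), (np.float64(245.4), np.float64(181.1), 11), (np.float64(242.0), np.float64(188.0), 9), (np.float64(237.4), np.float64(194.4), 13)]
17 [ 4.1  16.4   3.7   0.01  0.01  0.03  1.  ]
[[1.9, -9.9, -3.4, 0.004, 0.006, 0.019, 1], [1.7, -9.9, -3.3, 0.004, 0.005, 0.019, 1], [1.5, -10.0, -3.2, 0.004, 0.006, 0.019, 1], [3.2, -16.1, -3.7, 0.004, 0.005, 0.028, 1], [2.6, -16.1, -3.6, 0.005, 0.005, 0.028, 1], [2.1, -16.3, -3.4, 0.005, 0.005, 0.028, 1], [1.5, -16.3, -3.4, 0.005, 0.005, 0.029, 1], [1.0, -16.3, -3.2, 0.005, 0.005, 0.028, 1], [0.4, -16.4, -3.1, 0.005, 0.004, 0.028, 1], [-0.2, -16.4, -3.1, 0.006, 0.005, 0.028, 1], [-0.7, -16.4, -2.8, 0.005, 0.005, 0.029, 1], [-1.4, -16.4, -2.8, 0.006, 0.005, 0.028, 1], [-1.8, -16.4, -2.7, 0.006, 0.004, 0.028, 1], [-2.5, -16.4, -2.5, 0.006, 0.005, 0.028, 1], [-3.0, -16.2, -2.4, 0.006, 0.004, 0.028, 1], [-3.6, -16.2, -2.3, 0.006, 0.005, 0.028, 1], [-4.1, -16.1, -2.2, 0.006, 0.004, 0.028, 1]]
```

apply_moves(
  targets=[
    [1.9, -9.9, -3.4, 0.004, 0.006, 0.019, 1],
    [1.7, -9.9, -3.3, 0.004, 0.005, 0.019, 1],
    [1.5, -10, -3.2, 0.004, 0.006, 0.019, 1],
    [3.2, -16.1, -3.7, 0.004, 0.005, 0.028, 1],
    [2.6, -16.1, -3.6, 0.005, 0.005, 0.028, 1],
    [2.1, -16.3, -3.4, 0.005, 0.005, 0.028, 1],
    [1.5, -16.3, -3.4, 0.005, 0.005, 0.029, 1],
    [1, -16.3, -3.2, 0.005, 0.005, 0.028, 1],
    [0.4, -16.4, -3.1, 0.005, 0.004, 0.028, 1],
    [-0.2, -16.4, -3.1, 0.006, 0.005, 0.028, 1],
    [-0.7, -16.4, -2.8, 0.005, 0.005, 0.029, 1],
    [-1.4, -16.4, -2.8, 0.006, 0.005, 0.028, 1],
    [-1.8, -16.4, -2.7, 0.006, 0.004, 0.028, 1],
    [-2.5, -16.4, -2.5, 0.006, 0.005, 0.028, 1],
    [-3, -16.2, -2.4, 0.006, 0.004, 0.028, 1],
    [-3.6, -16.2, -2.3, 0.006, 0.005, 0.028, 1],
    [-4.1, -16.1, -2.2, 0.006, 0.004, 0.028, 1],
    [0, 0, 0, 0, 0, 0, 1],
  ],
)

```text
time: 26.05
tool_pos: [418.3, -246.8, 132.8]
tcp_rot: [169.4, 25.3, 147.8]
ft_force: [0.3, 0.5, -3.5]
finger_gap: 14.0
grip_force: 107.7
```

```bash
python3 - <<'E'
from h import *
l,e=lipnow();print(l,e,sensors.sense()["ft_force"])
for n in("top","side"): cv2.imwrite(f"pics/box_{n}.png",optics.snapshot(n)[:,:,::-1])
# refine box from initial picture: floor interior centre & rim via darkness mask
t=cv2.imread("pics/top0.png").astype(int).mean(2)
m=(t[160:235,318:392]<70).astype(np.uint8);k,lab,st,c=cv2.connectedComponentsWithStats(m);i=1+st[1:,4].argmax()
cn,_=cv2.findContours((lab==i).astype(np.uint8),0,2);p=cv2.approxPolyDP(cn[0],3,True)[:,0]+[318,160];print(p.tolist())
print([onz("top",*map(float,q),50)[:2].round(0) for q in p])
# target: lip into box
rows2([(C(-15,95),-29,-5,0,6),(C(-8,62),-29,15,0,6),(C(0,45),-29,35,0,6)])
E
```

```text
[ 544.34 -316.09  150.43] [-29.13 -20.02  -0.06] [ 0.28  0.48 -3.49]
[[390, 183], [368, 178], [373, 163], [367, 161], [362, 164], [362, 176], [337, 174], [332, 178], [325, 216], [366, 225], [372, 199], [379, 196], [376, 184]]
[array([ 621., -430.]), array([ 634., -366.]), array([ 678., -381.]), array([ 683., -363.]), array([ 674., -349.]), array([ 640., -349.]), array([ 644., -277.]), array([ 632., -263.]), array([ 523., -244.]), array([ 499., -361.]), array([ 574., -378.]), array([ 583., -398.]), array([ 617., -389.])]
18 [4.6  1.9  4.9  0.03 0.05 0.   1.  ]
[[1.0, -0.6, 3.5, 0.021, 0.038, -0.003, 1], [0.7, -0.4, 3.6, 0.021, 0.038, -0.003, 1], [0.4, -0.1, 3.7, 0.021, 0.038, -0.003, 1], [-0.0, -0.0, 3.8, 0.021, 0.038, -0.003, 1], [-0.3, 0.2, 3.8, 0.021, 0.039, -0.003, 1], [-0.7, 0.4, 4.0, 0.021, 0.038, -0.003, 1], [-2.5, 0.9, -1.3, 0.028, 0.051, -0.004, 1], [-2.7, 1.1, -1.3, 0.028, 0.05, -0.004, 1], [-3.0, 1.3, -1.4, 0.028, 0.051, -0.004, 1], [-3.3, 1.4, -1.3, 0.028, 0.051, -0.004, 1], [-3.6, 1.6, -1.5, 0.028, 0.051, -0.004, 1], [-3.8, 1.7, -1.5, 0.028, 0.051, -0.004, 1], [-4.1, 1.6, -4.3, 0.027, 0.051, -0.004, 1], [-4.2, 1.6, -4.3, 0.028, 0.051, -0.003, 1], [-4.3, 1.7, -4.5, 0.028, 0.051, -0.004, 1], [-4.4, 1.8, -4.6, 0.028, 0.051, -0.004, 1], [-4.6, 1.8, -4.8, 0.028, 0.05, -0.004, 1], [-4.6, 1.9, -4.9, 0.028, 0.051, -0.004, 1]]
```

apply_moves(
  targets=[
    [1, -0.5, 3.5, 0.021, 0.038, -0.003, 1],
    [0.7, -0.4, 3.6, 0.021, 0.038, -0.003, 1],
    [0.4, 0, 3.7, 0.021, 0.038, -0.003, 1],
    [0, 0, 3.8, 0.021, 0.038, -0.003, 1],
    [-0.3, 0.2, 3.8, 0.021, 0.039, -0.003, 1],
    [-0.7, 0.4, 4, 0.021, 0.038, -0.003, 1],
    [-2.5, 0.9, -1.3, 0.028, 0.051, -0.004, 1],
    [-2.7, 1.1, -1.3, 0.028, 0.05, -0.004, 1],
    [-3, 1.3, -1.4, 0.028, 0.051, -0.004, 1],
    [-3.3, 1.4, -1.3, 0.028, 0.051, -0.004, 1],
    [-3.6, 1.6, -1.5, 0.028, 0.051, -0.004, 1],
    [-3.8, 1.7, -1.5, 0.028, 0.051, -0.004, 1],
    [-4.1, 1.6, -4.3, 0.027, 0.051, -0.004, 1],
    [-4.2, 1.6, -4.3, 0.028, 0.051, -0.003, 1],
    [-4.3, 1.7, -4.5, 0.028, 0.051, -0.004, 1],
    [-4.4, 1.8, -4.6, 0.028, 0.051, -0.004, 1],
    [-4.6, 1.8, -4.8, 0.028, 0.05, -0.004, 1],
    [-4.6, 1.9, -4.9, 0.028, 0.051, -0.004, 1],
  ],
)

```text
time: 28.4
tool_pos: [480.7, -248.9, 138.6]
tcp_rot: [-162.5, -22.5, 148.8]
ft_force: [-0.2, 0.3, -1.4]
finger_gap: 14.2
grip_force: 107.7
```

```bash
python3 - <<'E'
from h import *
l,e=lipnow();print(l,e,sensors.sense()["ft_force"],"boxx",(l[:2]-bc)@cx)
rows2([(C(-6,43),-29,62,0,9)])
q,_=IK(*toolr(C(-6,43),-29,62,0),sensors.sense()["joint_pos"]);print(q)
E
```

```text
[ 567.6  -317.84   45.33] [-28.88  35.    -0.08] [-0.2   0.3  -1.43] boxx 1.0341227470720367
9 [2.   0.7  5.7  0.03 0.05 0.   1.  ]
[[-1.7, 0.5, -5.6, 0.025, 0.046, -0.003, 1], [-1.8, 0.6, -5.7, 0.025, 0.046, -0.004, 1], [-1.8, 0.6, -5.5, 0.025, 0.046, -0.003, 1], [-1.8, 0.6, -5.6, 0.025, 0.046, -0.004, 1], [-1.8, 0.6, -5.5, 0.025, 0.045, -0.003, 1], [-1.9, 0.6, -5.5, 0.025, 0.046, -0.003, 1], [-1.9, 0.6, -5.5, 0.025, 0.046, -0.004, 1], [-2.0, 0.7, -5.5, 0.025, 0.046, -0.003, 1], [-1.9, 0.7, -5.4, 0.025, 0.046, -0.004, 1]]
[-18.66  57.98  40.17 -25.79 131.6  -90.22]
```

apply_moves(
  targets=[
    [-1.7, 0.5, -5.6, 0.025, 0.046, -0.003, 1],
    [-1.8, 0.6, -5.6, 0.025, 0.046, -0.004, 1],
    [-1.8, 0.6, -5.6, 0.025, 0.046, -0.003, 1],
    [-1.8, 0.6, -5.6, 0.025, 0.046, -0.004, 1],
    [-1.8, 0.6, -5.5, 0.025, 0.045, -0.003, 1],
    [-1.9, 0.6, -5.5, 0.025, 0.046, -0.003, 1],
    [-1.9, 0.6, -5.5, 0.025, 0.046, -0.004, 1],
    [0, 0, 0, 0, 0, 0, 1],
    [0, 0, 0, 0, 0, 0, 1],
  ],
)

```text
time: 29.52
tool_pos: [513.8, -249.3, 161.6]
tcp_rot: [-148.6, -39.7, 141.4]
ft_force: [0.3, -0.6, -2.2]
finger_gap: 14.1
grip_force: 107.9
```

```bash
python3 - <<'E'
from h import *
l,e=lipnow();print(l,e,sensors.sense()["ft_force"],"boxx",(l[:2]-bc)@cx)
rows2([([*(np.array(C(-15,0))[:2]),85],-29,50,0,3),(C(-60,170),-29,5,0,7)])
E
```

```text
[ 561.62 -318.37   43.51] [-29.01  55.86   0.01] [ 0.34 -0.58 -2.18] boxx -4.708460138553036
10 [15.6   6.3   9.    0.05  0.1   0.01  1.  ]
[[12.6, -6.1, -2.5, -0.016, -0.03, 0.002, 1], [12.3, -6.1, -2.9, -0.017, -0.03, 0.003, 1], [12.1, -6.0, -3.4, -0.016, -0.029, 0.002, 1], [15.6, -6.3, 9.0, -0.054, -0.099, 0.007, 1], [15.1, -6.2, 7.6, -0.054, -0.098, 0.008, 1], [14.4, -5.9, 6.3, -0.054, -0.098, 0.007, 1], [13.6, -5.5, 5.1, -0.054, -0.098, 0.008, 1], [12.6, -5.1, 3.9, -0.053, -0.098, 0.008, 1], [11.6, -4.6, 2.9, -0.054, -0.098, 0.007, 1], [10.5, -4.1, 2.0, -0.054, -0.098, 0.008, 1]]
```

```bash
python3 - <<'E'
from h import *
rows2([(C(-12,100),-29,45,0,4),(C(-25,155),-29,0,0,6)])
E
```

```text
10 [12.1   6.3  10.1   0.06  0.12  0.01  1.  ]
[[12.1, -6.3, -2.2, -0.023, -0.041, 0.003, 1], [11.7, -6.1, -2.8, -0.022, -0.042, 0.003, 1], [11.4, -6.0, -3.3, -0.023, -0.041, 0.003, 1], [11.0, -5.8, -3.9, -0.023, -0.042, 0.004, 1], [10.8, -4.6, 10.1, -0.063, -0.114, 0.008, 1], [10.1, -4.3, 9.2, -0.063, -0.115, 0.009, 1], [9.2, -3.9, 8.4, -0.062, -0.114, 0.009, 1], [8.2, -3.4, 7.8, -0.063, -0.115, 0.009, 1], [7.3, -3.0, 7.2, -0.063, -0.114, 0.009, 1], [6.3, -2.3, 6.9, -0.063, -0.115, 0.009, 1]]
```

apply_moves(
  targets=[
    [12, -6.3, -2.2, -0.023, -0.041, 0.003, 1],
    [11.7, -6, -2.8, -0.022, -0.042, 0.003, 1],
    [11.4, -6, -3.3, -0.023, -0.041, 0.003, 1],
    [11, -5.8, -3.9, -0.023, -0.042, 0.004, 1],
    [10.8, -4.6, 10, -0.063, -0.114, 0.008, 1],
    [10, -4.3, 9.2, -0.063, -0.115, 0.009, 1],
    [9.2, -3.9, 8.4, -0.062, -0.114, 0.009, 1],
    [8.2, -3.4, 7.8, -0.063, -0.115, 0.009, 1],
    [7.3, -3, 7.2, -0.063, -0.114, 0.009, 1],
    [6.3, -2.3, 6.9, -0.063, -0.115, 0.009, 1],
    [0, 0, 0, 0, 0, 0, 1],
  ],
)

```text
time: 30.9
tool_pos: [414.2, -244.0, 180.8]
tcp_rot: [-180.0, 7.9, 150.8]
ft_force: [-0.2, -1.0, -1.5]
finger_gap: 14.5
grip_force: 107.8
```

```bash
python3 - <<'E'
from h import *
l,e=lipnow();print(l,e,sensors.sense()["ft_force"])
t=optics.snapshot("top");s=optics.snapshot("side");cv2.imwrite("pics/d_top.png",t[:,:,::-1]);cv2.imwrite("pics/d_side.png",s[:,:,::-1])
S=R.from_euler("zyx",e,degrees=True)
def patch(im,n,pts,name):
    u=np.array([proj(n,p) for p in pts]).astype(np.float32).reshape(-1,1,2)
    m=np.zeros(im.shape[:2],np.uint8);cv2.fillPoly(m,[u.astype(int)],1);v=im.mean(2)[m>0];print(name,n,len(v),np.percentile(v,[2,10,50,90]),"dark",(v<40).sum())
fl=[l+S.apply(x) for x in((-3,25,2),(-3,-25,2),(-80,-25,2),(-80,25,2))]
for n,im in(("top",t),("side",s)):patch(im,n,fl,"bowl floor")
q=sensors.sense()["joint_pos"]
# nuts left in bin: dark holes
B=[[*(np.array([561,.2])+x*bx+y*np.array([-bx[1],bx[0]])),4] for x,y in((-30,34),(95,34),(95,-34),(-30,-34))]
patch(t,"top",B,"bin floor");patch(s,"side",B,"bin floor")
# bench around/in box: view rows from side
g=s.mean(2).astype(int)
for y in range(128,162,1):print(y,"".join("%4d"%v for v in g[y,252:296]))
E
```

```text
[ 538.51 -313.56  153.88] [-29.22   0.09   0.02] [-0.19 -0.97 -1.49]
bowl floor top 636 [ 55.23 131.   148.   150.67] dark 0
bowl floor side 229 [ 95.33 106.8  153.67 191.33] dark 0
bin floor top 1023 [ 66.81 112.67 115.   117.33] dark 0
bin floor side 614 [ 71.67  75.   146.   148.  ] dark 0
128  164 162 158 130  90  77  77  78  79  81  81 111 157 161 161 160 160 161 163 162 161 162 163 162 160 165 179 174 123 110 110 114 123 139 172 191 188 191 191 191 191 192 191 190
129  164 164 156 123  79  77  78  79  79  80  84 110 142 144 160 160 158 158 161 163 163 162 161 160 162 174 192 176 124 110 110 109 110 110 119 140 171 191 190 191 191 191 191 191
130  164 164 150 108  79  79  78  80  79  82  85  96  98 103 117 128 140 144 161 162 161 160 160 161 162 161 161 155 124 110 111 110 110 109 109 113 128 152 181 190 189 191 191 190
131  163 162 144  94  79  79  80  81  82  84  90  87  82  84  87  90  97 106 127 140 146 145 161 162 161 161 159 150 123 110 110 111 111 110 110 110 111 117 134 156 179 187 190 191
132  163 163 144  92  79  80  81  81  81  85  89  82  82  83  82  82  82  85  92  
[... 4647 characters left out ...]
4  83  83  82  82  82  81  80  80  80  80  78  78  77  77  77  76  76  75  74  74  73  73  74  74  74  74  78  76  66  71  84  91  90  90  90  90  90  90  91
159  154 130  87  84  84  84  83  82  81  81  80  81  79  79  79  79  77  77  76  75  75  76  74  74  73  73  73  72  72  72  71  69  67  66  75  90 107 135 123  90  91  91  90  91
160  160 155 150 144 121  98  82  83  81  83  80  80  79  79  79  78  77  76  76  75  75  74  74  74  73  72  73  72  73  72  71  69  66  68  80 108 138 144 141 135 122  91  90  91
161  161 161 161 159 155 152 152 145 117  87  81  82  82  85  78  77  76  76  75  76  75  75  74  74  73  72  72  73  72  71  71  69  68  74  85 111 143 142 144 144 141 123  91  92
```

The bowl and the bin floor read empty, and the nuts show in the box at about (270,146), (259,148) and (264,151) in the side view. Now I lay the scoop back on its earlier free spot.

```bash
python3 - <<'E'
from h import *
l,e=lipnow()
rows2([([540,-290,150],-27,0,0,1),([578,160,130],17,0,0,13),([580,181,110],18,0,0,1),([580,181,40],18,0,0,2),([580,181,10],18,0,0,1),([580,181,1],18,0,0,2)])
E
```

```text
20 [14.1  26.4  34.7   0.01  0.    0.06  1.  ]
[[14.1, 15.5, 4.6, -0.007, -0.0, -0.037, 1], [12.9, 23.8, -0.3, -0.008, -0.0, -0.058, 1], [11.1, 24.5, 0.0, -0.009, -0.0, -0.059, 1], [9.1, 25.0, 0.3, -0.008, -0.0, -0.058, 1], [7.1, 25.6, 0.6, -0.008, -0.0, -0.059, 1], [5.1, 25.9, 0.8, -0.008, -0.0, -0.058, 1], [3.1, 26.2, 1.1, -0.009, -0.0, -0.059, 1], [1.1, 26.3, 1.4, -0.008, -0.0, -0.058, 1], [-0.9, 26.4, 1.7, -0.008, 0.0, -0.059, 1], [-3.0, 26.2, 2.0, -0.008, 0.0, -0.058, 1], [-5.0, 25.9, 2.2, -0.008, 0.0, -0.059, 1], [-7.0, 25.6, 2.6, -0.009, -0.0, -0.058, 1], [-9.0, 25.2, 2.8, -0.008, 0.0, -0.059, 1], [-10.9, 24.5, 3.1, -0.008, 0.0, -0.058, 1], [-5.2, 17.0, 20.9, -0.002, 0.0, -0.017, 1], [4.9, 0.1, 34.7, -0.0, 0.0, -0.0, 1], [4.8, -0.0, 34.6, -0.0, 0.0, -0.0, 1], [4.2, -0.0, 29.7, -0.0, 0.0, -0.0, 1], [0.6, -0.0, 4.5, -0.0, 0.0, -0.0, 1], [0.7, -0.0, 4.4, -0.0, 0.0, -0.0, 1]]
```

apply_moves(
  targets=[
    [14, 15.5, 4.6, -0.007, 0, -0.037, 1],
    [12.9, 23.8, -0.3, -0.008, 0, -0.058, 1],
    [11.1, 24.5, 0, -0.009, 0, -0.059, 1],
    [9.1, 25, 0.3, -0.008, 0, -0.058, 1],
    [7.1, 25.6, 0.6, -0.008, 0, -0.059, 1],
    [5.1, 25.9, 0.8, -0.008, 0, -0.058, 1],
    [3.1, 26.2, 1.1, -0.009, 0, -0.059, 1],
    [1.1, 26.3, 1.4, -0.008, 0, -0.058, 1],
    [-0.9, 26.4, 1.7, -0.008, 0, -0.059, 1],
    [-3, 26.2, 2, -0.008, 0, -0.058, 1],
    [-5, 25.9, 2.2, -0.008, 0, -0.059, 1],
    [-7, 25.6, 2.6, -0.009, 0, -0.058, 1],
    [-9, 25.2, 2.8, -0.008, 0, -0.059, 1],
    [-10.9, 24.5, 3.1, -0.008, 0, -0.058, 1],
    [-5.2, 17, 20.9, -0.002, 0, -0.017, 1],
    [4.9, 0, 34.7, 0, 0, 0, 1],
    [4.8, 0, 34.6, 0, 0, 0, 1],
    [3.5, 0, 25, 0, 0, 0, 1],
    [0, 0, 0, 0, 0, 0, 1],
  ],
)

```text
time: 33.38
tool_pos: [443.4, 138.0, 39.3]
tcp_rot: [179.9, 7.7, -161.9]
ft_force: [-0.3, 0.3, -0.7]
finger_gap: 14.0
grip_force: 107.8
```

```bash
python3 - <<'E'
from h import *
print(lipnow(),sensors.sense()["ft_force"])
E
```

```text
(array([578.62, 182.29,  11.98]), array([18.12,  0.28, -0.02])) [-0.26  0.33 -0.71]
```

apply_moves(
  targets=[
    [0.6, 0, 4, 0, 0, 0, 1],
    [0.5, 0, 4, 0, 0, 0, 1],
    [0.3, 0, 2.5, 0, 0, 0, 1],
    [0, 0, 1, 0, 0, 0, 1],
    [0, 0, 0, 0, 0, 0, 1],
  ],
)

```text
time: 34.0
tool_pos: [444.4, 137.6, 29.3]
tcp_rot: [179.9, 8.0, -162.0]
ft_force: [0.8, 0.3, -1.3]
finger_gap: 13.9
grip_force: 107.8
```

apply_moves(
  targets=[
    [0, 0, 0, 0, 0, 0, 0],
    [0, 0, 0, 0, 0, 0, 0],
    [0, 0, 0, 0, 0, 0, 0],
    [0, 0, 0, 0, 0, 0, 0],
    [0, 0, 0, 0, 0, 0, 0],
    [0, 0, 0, 0, 0, 0, 0],
    [0, 0, -15, 0, 0, 0, 0],
    [0, 0, -30, 0, 0, 0, 0],
    [0, 0, -40, 0, 0, 0, 0],
    [0, 0, -40, 0, 0, 0, 0],
    [0, 0, -30, 0, 0, 0, 0],
    [0, 0, 0, 0, 0, 0, 0],
  ],
)

```text
time: 35.5
tool_pos: [425.7, 131.1, 187.1]
tcp_rot: [180.0, 8.4, -162.0]
ft_force: [0.3, 0.2, 0.4]
finger_gap: 85.5
grip_force: 0.0
```

```bash
python3 - <<'E'
from h import *
t=optics.snapshot("top");s=optics.snapshot("side");cv2.imwrite("pics/e_top.png",t[:,:,::-1]);cv2.imwrite("pics/e_side.png",s[:,:,::-1])
# compare with initial images to find anything moved
for n,im in(("top",t),("side",s)):
    a=cv2.imread(f"pics/{n}0.png")[:,:,::-1].astype(int);d=(abs(a-im.astype(int)).max(2)>35).astype(np.uint8)
    k,_,st,c=cv2.connectedComponentsWithStats(d);print(n,[(st[i].tolist()) for i in range(1,k) if st[i,4]>12])
g=t.mean(2).astype(int)
for y in range(170,228,2):print(y,"".join("%4d"%v for v in g[y,322:382:2]))
# lid geometry/plan: knob and lid free edge in box frame
kn=np.array([662.4,-340.6]);print("knob box",(kn-[568,-316])@cx)
E
```

```text
top [[234, 178, 7, 7, 24], [244, 178, 5, 4, 15], [338, 183, 9, 11, 33], [243, 188, 4, 4, 14], [95, 191, 158, 193, 8913], [348, 191, 12, 8, 37], [232, 196, 6, 4, 17], [243, 196, 4, 4, 14], [137, 225, 7, 6, 22], [154, 307, 12, 7, 37], [450, 324, 24, 18, 231], [450, 330, 62, 54, 1509], [262, 334, 163, 50, 3609], [440, 348, 8, 7, 27], [99, 350, 2, 19, 19], [212, 350, 4, 6, 17], [262, 359, 13, 25, 242], [168, 368, 23, 16, 232], [430, 378, 5, 6, 23]]
side [[252, 0, 260, 268, 15501], [369, 6, 7, 21, 65], [400, 25, 5, 6, 13], [363, 28, 30, 53, 825], [503, 62, 9, 20, 94], [363, 85, 9, 10, 44], [446, 128, 66, 26, 1081], [383, 155, 116, 64, 4194], [498, 167, 4, 8, 13], [500, 186, 12, 8, 19], [432, 191, 80, 95, 4805], [251, 213, 15, 8, 37], [244, 214, 7, 6, 19], [256, 265, 32, 20, 276]]
170  121 119 123 124 120 119 102 103  99 104 100 102 102 100 100 102 100 103 101 114 117  67  21  19 112 121 117 120 119 117
172  118 120 118 119 117 115 104 103 104 103 103 102 103 104 106 106 104 101 103 101 101  40  27  48 116 119 118 117 116 117
174  115 119 118 119 120 119 101  72  32  28  28  24  60  63  72
[... 2637 characters left out ...]
  62  61  60  60  16  14  76 116 121 120 122 117
218  119 122 116  71  66  69  46  34  46  65  45  57  54  54  56  54  55  54  52  59  61  60  16  13  70 118 120 119 118 120
220  119 120 118 117 118 115  76  76  77  76  60  48  29  49  61  49  53  53  53  54  53  44  17  24 111 119 117 117 118 121
222  117 116 119 120 119 120 120 119 122 121 117 117  75  76  65  61  42  31  51  59  47  38  12  21 108 120 119 122 115 115
224  117 118 119 119 120 116 121 119 121 120 117 119 117 120 117 117  78  75  69  68  58  40  42  76 116 120 117 118 116 116
226  116 122 116 118 116 118 121 121 118 120 117 113 118 118 116 119 120 125 122 121 119 116  80 120 120 121 121 118 115 115
knob box 97.45176110338811
```

Nothing else has moved and there are no stray nuts. Next is the lid: go behind it with the fingers shut, push it over, then press it down.

```bash
cat >> h.py <<'E'
def rows3(wps,claw=1):
    """wps: (pos,rpy,n)"""
    s=sensors.sense();p=np.array(s["tool_pos"]);Rt=R.from_euler("xyz",s["tcp_rot"],degrees=True);q=s["joint_pos"].copy();out=[]
    P0=p.copy();R0=Rt
    for pos,rpy,n in wps:
        R1=R.from_euler("xyz",rpy,degrees=True);w=(R0.inv()*R1).as_rotvec()
        for k in range(1,n+1):
            pp=P0+(np.array(pos)-P0)*k/n;RR=R0*R.from_rotvec(w*k/n)
            d=Rt.inv().apply(pp-p).round(1);v=(Rt.inv()*RR).as_rotvec().round(3)
            p=p+Rt.apply(d);Rt=Rt*R.from_rotvec(v);out.append([*d.tolist(),*v.tolist(),claw]);q,er=IK(p,Rt,q)
            if er>.5:print("IK!",len(out),er)
        P0=np.array(pos);R0=R1
    print(len(out),abs(np.array(out)).max(0),q.round(0));print(out)
HY=-11.;hx=R.from_euler("z",HY,degrees=True).as_matrix()[:2,:2]
def H(x,y,z):return [*(np.array([626.4,-328.4])+hx@[x,y]),50.5+z]
E
python3 - <<'E'
from h import *
o=[180,0,169]
rows3([([500,0,265],[180,0,-175],4),(H(50,38,225),o,10),(H(45,38,100),o,4)])
E
```

```text
18 [23.   37.   31.3   0.01  0.04  0.06  1.  ] [ -28.   32.   64.    0.   84. -107.]
[[-10.7, -37.0, -19.1, 0.004, 0.035, 0.057, 1], [-12.2, -36.3, -19.4, 0.005, 0.035, 0.057, 1], [-13.5, -35.8, -19.7, 0.004, 0.035, 0.056, 1], [-14.8, -35.0, -20.0, 0.004, 0.035, 0.057, 1], [-15.5, -31.6, -1.1, 0.0, 0.0, 0.028, 1], [-16.5, -31.1, -1.0, 0.0, 0.0, 0.028, 1], [-17.3, -30.6, -1.1, 0.0, 0.0, 0.028, 1], [-18.2, -30.1, -1.0, 0.0, 0.0, 0.028, 1], [-19.0, -29.6, -1.1, 0.0, 0.0, 0.028, 1], [-19.8, -29.1, -1.0, 0.0, 0.0, 0.028, 1], [-20.6, -28.5, -1.1, 0.0, 0.0, 0.028, 1], [-21.4, -27.9, -1.0, 0.0, 0.0, 0.028, 1], [-22.2, -27.3, -1.0, 0.0, 0.0, 0.028, 1], [-23.0, -26.7, -1.1, 0.0, 0.0, 0.028, 1], [1.3, 0.0, 31.3, 0.0, 0.0, -0.0, 1], [1.2, 0.0, 31.2, 0.0, 0.0, -0.0, 1], [1.3, 0.0, 31.3, 0.0, 0.0, -0.0, 1], [1.2, 0.0, 31.2, 0.0, 0.0, -0.0, 1]]
```

apply_moves(
  targets=[
    [-10.7, -37, -19, 0.004, 0.035, 0.057, 1],
    [-12.2, -36.3, -19.4, 0.005, 0.035, 0.057, 1],
    [-13.5, -35.8, -19.7, 0.004, 0.035, 0.056, 1],
    [-14.8, -35, -20, 0.004, 0.035, 0.057, 1],
    [-15.5, -31.6, -1, 0, 0, 0.028, 1],
    [-16.5, -31, -1, 0, 0, 0.028, 1],
    [-17.3, -30.6, -1, 0, 0, 0.028, 1],
    [-18.2, -30, -1, 0, 0, 0.028, 1],
    [-19, -29.6, -1, 0, 0, 0.028, 1],
    [-19.8, -29, -1, 0, 0, 0.028, 1],
    [-20.6, -28.5, -1, 0, 0, 0.028, 1],
    [-21.4, -27.9, -1, 0, 0, 0.028, 1],
    [-22.2, -27.3, -1, 0, 0, 0.028, 1],
    [-23, -26.7, -1, 0, 0, 0.028, 1],
    [0, 0, 0, 0, 0, 0, 1],
  ],
)

```text
time: 37.48
tool_pos: [682.2, -302.2, 269.8]
tcp_rot: [180.0, -0.3, 168.8]
ft_force: [1.1, 0.6, -0.9]
finger_gap: -0.3
grip_force: 0.0
```

apply_moves(
  targets=[
    [1.3, 0, 31.3, 0, 0, 0, 1],
    [1.2, 0, 31.2, 0, 0, 0, 1],
    [1.3, 0, 31.3, 0, 0, 0, 1],
    [1.2, 0, 31.2, 0, 0, 0, 1],
    [0, 0, 0, 0, 0, 0, 1],
  ],
)

```text
time: 38.1
tool_pos: [674.9, -297.2, 144.0]
tcp_rot: [179.9, -0.5, 169.0]
ft_force: [-0.1, 0.3, -0.0]
finger_gap: 0.1
grip_force: 0.0
```

```bash
python3 - <<'E'
from h import *
s=sensors.sense();print(s["tool_pos"],s["tcp_rot"],s["ft_force"],H(45,38,100))
o=[180,0,169]
def tip(th,rho=100,ex=0):
    t=np.radians(th);return H(-rho*np.cos(t)+5*np.sin(t)+11-ex,38,rho*np.sin(t)+5*np.cos(t))
rows3([(H(20,38,100),o,2)]+[(tip(a),o,2) for a in(80,70,60,50,40,30)])
E
```

```text
[ 674.9  -297.22  143.99] [179.86  -0.54 169.02] [-0.08  0.29 -0.02] [np.float64(677.8239650794536), np.float64(-299.68457182093323), 150.5]
14 [10.9   0.9   6.9   0.    0.01  0.    1.  ] [ -31.   17.   88.    0.   75. -110.]
[[10.9, -0.9, -3.2, 0.001, -0.005, 0.0, 1], [10.8, -0.9, -3.2, 0.001, -0.004, 0.0, 1], [10.7, -0.0, 0.4, 0.0, -0.0, 0.0, 1], [10.7, -0.0, 0.3, 0.0, -0.0, 0.0, 1], [8.6, -0.0, 1.8, 0.0, -0.0, 0.0, 1], [8.5, -0.0, 1.9, 0.0, -0.0, 0.0, 1], [8.1, -0.0, 3.3, 0.0, -0.0, 0.0, 1], [8.1, -0.0, 3.2, 0.0, -0.0, 0.0, 1], [7.4, -0.0, 4.7, 0.0, -0.0, 0.0, 1], [7.3, -0.0, 4.6, 0.0, -0.0, 0.0, 1], [6.5, -0.0, 5.9, 0.0, -0.0, 0.0, 1], [6.5, -0.0, 5.9, 0.0, -0.0, 0.0, 1], [5.3, -0.0, 6.8, 0.0, -0.0, 0.0, 1], [5.4, -0.0, 6.9, 0.0, -0.0, 0.0, 1]]
```

apply_moves(
  targets=[
    [10.9, -0.9, -3.2, 0, -0.005, 0, 1],
    [10.8, -0.9, -3.2, 0, -0.004, 0, 1],
    [10.7, 0, 0.4, 0, 0, 0, 1],
    [10.7, 0, 0.3, 0, 0, 0, 1],
    [8.6, 0, 1.8, 0, 0, 0, 1],
    [8.5, 0, 1.9, 0, 0, 0, 1],
  ],
)

```text
time: 38.85
tool_pos: [618.1, -289.6, 151.2]
tcp_rot: [-180.0, 0.5, 169.0]
ft_force: [0.5, -0.5, 1.8]
finger_gap: -0.1
grip_force: 0.5
```

apply_moves(
  targets=[
    [8, 0, 3.3, 0, 0, 0, 1],
    [8, 0, 3.2, 0, 0, 0, 1],
    [7.4, 0, 4.7, 0, 0, 0, 1],
    [7.3, 0, 4.6, 0, 0, 0, 1],
    [6.5, 0, 6, 0, 0, 0, 1],
    [6.5, 0, 6, 0, 0, 0, 1],
    [5.4, 0, 6.8, 0, 0, 0, 1],
    [5.4, 0, 6.9, 0, 0, 0, 1],
  ],
)

```text
time: 39.85
tool_pos: [564.8, -279.2, 108.3]
tcp_rot: [-180.0, 0.4, 169.0]
ft_force: [0.1, -1.5, 0.7]
finger_gap: 0.0
grip_force: 0.3
```

```bash
python3 - <<'E'
from h import *
s=sensors.sense();print(s["tool_pos"],s["tcp_rot"],s["ft_force"])
t=optics.snapshot("top");cv2.imwrite("pics/l_top.png",t[:,:,::-1])
o=[180,0,169]
def tip(th,rho=100):
    t=np.radians(th);return H(-rho*np.cos(t)+5*np.sin(t)+11,38,rho*np.sin(t)+5*np.cos(t))
print(tip(30))
rows3([(tip(a),o,2) for a in(22,15,8,2)])
E
```

```text
[ 564.75 -279.24  108.26] [-179.98    0.45  168.97] [ 0.11 -1.51  0.7 ]
[np.float64(561.8913010097476), np.float64(-277.14954473990457), np.float64(104.83012701892218)]
8 [4.5 0.7 7.2 0.  0.  0.  1. ] [ -31.   17.   93.    0.   70. -110.]
[[4.5, 0.7, 7.1, 0.0, 0.003, -0.0, 1], [4.4, 0.6, 7.2, 0.0, 0.003, -0.001, 1], [2.2, 0.0, 5.7, 0.0, -0.0, 0.0, 1], [2.2, 0.0, 5.7, 0.0, -0.0, 0.0, 1], [1.6, 0.0, 5.9, 0.0, -0.0, 0.0, 1], [1.5, 0.0, 5.9, 0.0, -0.0, 0.0, 1], [0.7, 0.0, 5.2, 0.0, -0.0, 0.0, 1], [0.7, 0.0, 5.2, 0.0, -0.0, 0.0, 1]]
```

apply_moves(
  targets=[
    [4.5, 0.7, 7, 0, 0.003, 0, 1],
    [4.4, 0.6, 7, 0, 0.003, 0, 1],
    [2.2, 0, 5.7, 0, 0, 0, 1],
    [2.2, 0, 5.7, 0, 0, 0, 1],
    [1.6, 0, 5.9, 0, 0, 0, 1],
    [1.5, 0, 5.9, 0, 0, 0, 1],
    [0.7, 0, 5, 0, 0, 0, 1],
    [0.7, 0, 3, 0, 0, 0, 1],
  ],
)

```text
time: 40.9
tool_pos: [548.0, -274.7, 63.1]
tcp_rot: [-180.0, 0.1, 169.0]
ft_force: [0.6, -0.2, 0.5]
finger_gap: -0.1
grip_force: 0.2
```

apply_moves(
  targets=[
    [0, 0, 2, 0, 0, 0, 1],
    [0, 0, 2, 0, 0, 0, 1],
    [0, 0, 0, 0, 0, 0, 1],
  ],
)

```text
time: 41.28
tool_pos: [548.1, -274.7, 59.4]
tcp_rot: [-180.0, 0.1, 169.0]
ft_force: [-0.5, -0.6, 0.9]
finger_gap: 0.3
grip_force: 0.0
```

apply_moves(
  targets=[
    [0, 0, 2, 0, 0, 0, 1],
    [0, 0, 1.5, 0, 0, 0, 1],
    [0, 0, 0, 0, 0, 0, 1],
  ],
)

```text
time: 41.65
tool_pos: [548.0, -274.7, 55.8]
tcp_rot: [-180.0, 0.1, 169.0]
ft_force: [0.1, -0.2, 0.8]
finger_gap: 0.1
grip_force: 0.0
```

apply_moves(
  targets=[
    [0, 0, 1, 0, 0, 0, 1],
    [0, 0, 1, 0, 0, 0, 1],
    [0, 0, 0, 0, 0, 0, 1],
  ],
)

```text
time: 42.02
tool_pos: [548.2, -274.8, 55.4]
tcp_rot: [-180.0, 0.1, 169.0]
ft_force: [-5.1, 2.6, 11.3]
finger_gap: 0.2
grip_force: 5.6
```

apply_moves(
  targets=[
    [0, 0, 0.5, 0, 0, 0, 1],
    [0, 0, 0, 0, 0, 0, 1],
    [0, 0, -10, 0, 0, 0, 1],
    [0, 0, -40, 0, 0, 0, 1],
    [0, 0, -50, 0, 0, 0, 1],
    [0, 0, -50, 0, 0, 0, 1],
    [40, -20, 0, 0, 0, 0, 1],
    [50, 30, 0, 0, 0, 0, 1],
    [50, 30, 0, 0, 0, 0, 1],
    [40, 40, 0, 0, 0, 0, 1],
    [0, 50, 0, 0, 0, 0, 1],
    [0, 50, 0, 0, 0, 0, 1],
    [0, 0, 0, 0, 0, 0, 1],
  ],
)

```text
time: 43.65
tool_pos: [406.0, -60.7, 203.6]
tcp_rot: [180.0, 0.2, 169.3]
ft_force: [-0.7, 0.1, -0.1]
finger_gap: 0.3
grip_force: 0.0
```

```bash
python3 - <<'E'
from h import *
s=sensors.sense();print(s["time"],s["tool_pos"],s["ft_force"])
t=optics.snapshot("top");sd=optics.snapshot("side");cv2.imwrite("pics/f_top.png",t[:,:,::-1]);cv2.imwrite("pics/f_side.png",sd[:,:,::-1])
for n,im in(("top",t),("side",sd)):
    a=cv2.imread(f"pics/{n}0.png")[:,:,::-1].astype(int);d=(abs(a-im.astype(int)).max(2)>35).astype(np.uint8)
    k,_,st,c=cv2.connectedComponentsWithStats(d);print(n,[(st[i].tolist()) for i in range(1,k) if st[i,4]>12])
# knob top by two views, and lid outline corners in top view
g=t.mean(2);m=(g[160:235,315:395]<60).astype(np.uint8);k,lab,st,c=cv2.connectedComponentsWithStats(m);i=1+st[1:,4].argmax();print("dark",st[i])
cn,_=cv2.findContours((lab==i).astype(np.uint8),0,2);p=cv2.approxPolyDP(cn[0],3,True)[:,0]+[315,160];print(p.tolist())
for q in p:print(onz("top",*map(float,q),55)[:2])
print("expected knob",proj("top",H(-90,0,40)),proj("side",H(-90,0,40)))
gs=sd.mean(2).astype(int)
for y in range(118,170,2):print(y,"".join("%4d"%v for v in gs[y,244:304:2]))
E
```

```text
43.65 [405.96 -60.74 203.57] [-0.66  0.12 -0.12]
top [[337, 161, 54, 63, 555], [234, 178, 7, 6, 20], [244, 178, 5, 4, 14], [243, 188, 4, 4, 13], [147, 191, 58, 71, 1533], [376, 191, 5, 6, 18], [243, 196, 4, 4, 14], [349, 206, 10, 10, 68], [140, 225, 4, 6, 19], [210, 251, 106, 100, 1686], [206, 277, 19, 56, 231], [231, 282, 63, 41, 1288], [292, 300, 10, 28, 121], [300, 303, 9, 23, 92], [450, 324, 24, 17, 208], [290, 327, 8, 27, 30], [487, 330, 18, 13, 82], [283, 334, 142, 50, 3089], [203, 337, 6, 18, 22], [212, 339, 4, 11, 14], [214, 338, 36, 19, 468], [262, 341, 9, 5, 13], [450, 345, 62, 39, 1298], [441, 348, 6, 6, 16], [168, 353, 81, 31, 1229], [267, 352, 22, 32, 327], [430, 378, 5, 6, 20]]
side [[305, 0, 207, 176, 11169], [369, 6, 7, 14, 41], [382, 31, 11, 4, 16], [450, 46, 14, 12, 79], [248, 107, 19, 44, 278], [315, 108, 197, 181, 13807], [451, 110, 61, 33, 1449], [422, 206, 35, 33, 319], [244, 214, 7, 6, 18], [251, 215, 14, 4, 18], [449, 220, 20, 6, 27], [252, 246, 62, 18, 504], [256, 265, 30, 21, 319]]
dark [  11   16   50   49 1729]
[[333, 177], [326, 216], [368, 224], [375, 18
[... 2671 characters left out ...]
 81  80  78  77  76  75  75  73  73  72  76 127 160 161 161 165 162 160 160
160  160 161 161 159 159 150 120  84  83  81  81  80  79  77  77  75  74  75  73  73  69  90 156 162 161 161 160 159 160 159
162  159 161 163 159 162 161 160 161 153 150 115  83  82  77  76  76  74  73  73  71  71 122 162 162 161 159 161 159 159 163
164  158 151 111 147 161 160 161 162 163 162 163 164 153 141  90  77  74  73  74  73  84 128 160 160 159 159 157 158 158 161
166  158  97  80  80  81  94 105 129 166 162 163 163 163 162 163 161 151 140  89  74 114 158 161 161 159 160 161 161 159 160
168  145  81  80  79  79  77  77  76  77 133 160 162 163 162 162 160 160 161 162 161 162 160 158 161 162 160 160 159 161 158
```

```bash
python3 -c "
from bench import r
print(r.hand_in())"
```

```text
the job is handed in; nothing more can be done
None
```

The job is handed in at about 44 s: all six nuts appear to be in the steel box with none seen spilled, the scoop lies on the bench clear of bin and box, the lid is pressed shut, and image comparison showed nothing else moved.

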